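# Draw the bench oven's steam vent open with the oven hook

### The job

The steam vent on the roof of the bench oven is sprung shut, and its pull stud is out of reach across the hot roof. Take the long oven hook from its rest, catch the stud with it and draw the vent slide open, easing it gently up to its stop without wrenching it, so that the drop catch falls and the vent stays open by itself. Then lay the hook back in its rest as it lay before; keep the hand off the oven and leave the other things where they are.

Things in the scene. Friction and masses are not known exactly. Their poses are not given: they have to be found in the camera images.
- oven: hot bench deck oven of stainless steel, 440 deep (x) x 480 wide (y), fixed; flat roof 190 mm up. Only the hook may touch it. Origin on the bench under the middle of its door side, x pointing to its back. On the roof's rear half is the vent chest, x 190 to 425, y -65 to 65, top 220 mm up; the vent slide runs on it. A shaker stands on the roof.
- slide: vent slide, a steel blade on the chest, axes as the oven's; origin at its top (224 mm up) on the stud's axis. Shut it is at x 220, y 0 in the oven's frame; it opens toward the door (-x). A spring pulls it shut: about 5 N shut, 9 N wide open, plus 1 N friction. Once drawn far enough, a drop catch falls behind a lug on the blade and keeps it from going back.
- stud_mid (a point): on the slide's upright pull stud, 24 mm above the blade: where the hook should bear. The stud is 12 mm thick and 42 high, with a head 22 mm across and 6 high. The catch sits on a slotted bracket: it falls at 34 to 68 mm open, differing each time. 2 mm further is a rubber-faced stop, where the pull rises steeply; keep it under 25 N. Let go, the slide runs 3 to 4 mm back onto the catch.
- hook: oven hook, 380 mm long, 0.16 to 0.29 kg. Flat-sided wooden handle 20 wide (y) x 26 high (z), x -120 to 30, then a round steel bar 10 mm thick along x to 255, bent square to +y (axis at x 255) and, at y 34, back toward -x as a lip whose round end is at x 232. All level. Mouth between bar and lip 24 wide about y 17, its floor at x 250. Origin on the handle axis, at the grip; balance point 50 ahead.
- rest: wooden tool rest, fixed; origin on the bench. Base 300 x 80 x 12 mm, two open-topped saddles 14 mm thick with flared mouths, about 28 mm deep: at x -90 for the handle (32 wide, floor 47 high) and x 145 for the bar (24 wide, floor 55 high). The hook lies in it with its origin 60 mm above the rest's origin, axes parallel, bend to the rest's +y.
- dredger: aluminium shaker, 64 diameter x 92 high, standing on the oven roof at the +y side of the vent; origin under its middle. Leave alone.
- scraper: bench scraper with wooden grip, 105 x 125 x 24, lying on the bench; origin under its middle. Leave alone.
- salt_jar: glass jar with steel lid, 68 diameter x 100 high, on the bench; origin under its middle. Leave alone.

How it is judged:
By the outcome, as a careful person would: the job done as asked, in the order asked, and still so for the second after the job is handed in, with the robot touching nothing.
It also fails if it takes over 72 s, if anything falls off the work surface, if the arm or the gripper's body presses on something with over 40 N, if the wrist force passes 120 N, or if a joint passes its speed limit or range.

### The arm

A 6-joint arm with a two-finger parallel gripper is mounted at the origin on the work surface. World frame = base frame: x ahead of the robot, y to its left, z up, the work surface at z = 0. Lengths are in m, angles in rad, forces in N, time in s.
With the tool pointing down it reaches from about 0.35 to 1 m from the base axis. Payload 7.1 kg.
Tool frame: the origin (TCP) lies midway between the tips of the shut fingers; the grasp point (between the pads) lies 19 mm behind it; z points along the fingers, x is the direction in which the jaws open and shut, and the axes are right-handed (so a half turn about z gives the same grasp; the last joint's range is limited). The gripper opens to 85 mm and grips with 20 to 120 N. Pads are 22 mm wide; open, the fingers measure 114 mm over their backs; the gripper's body (76 mm by 85 mm) begins 54 mm behind the grasp point. The pads swing forward as they close: fully open they stand 13 mm farther back than shut.
Start: joints at [-1.257, 0.423, 1.63, -0, 1.089, -0.019], TCP at [0.204, -0.591, 0.231] pointing down, gripper open.
Joint ranges: [-3, 3], [-0.9, 2.11], [0.09, 2.58], [-1.31, 4.45], [0.11, 2.69], [-2.54, 2.54]. Speed limits (rad/s): [2.39, 2.39, 3.01, 3.14, 3.14, 3.14].

### API

Orientations are given as a unit quaternion [w, x, y, z].
In Python, from plant import observe, optics, r gives the robot as it stands. The module is installed in compiled form; this text tells all that it offers.
- The arm moves only by the tool servo_tool, never from a script. Its arguments are lists of equal length, an entry for each row: "xyz": the shift along the tool's x, y, z in units of 0.05 m (1.0 is 0.05 m), a list of three; "dr": the turn, a rotation vector about the tool's x, y, z in units of 0.1 rad (1.0 is 0.1 rad), a list of three; "jaw": the gripper's target within -1 to 1 (shut at 1, half-way at 0, fully open at -1). In form: {"xyz": [[dx, dy, dz], ...], "dr": [[wx, wy, wz], ...], "jaw": [jaw, ...]}. A call has 1 to 5 rows; each row shifts and turns the pose as measured when the row begins, along the tool's axes as they then stand; what a row does not reach is not made up. A row lasts 1/10 s, in which the tool goes at most 50 mm and 8.59 degrees, less where a joint would pass 70% of its speed; a pose out of reach is approached as far as the arm can. A call with a number of a shift or a turn outside -1 to 1 is refused whole. A call with a gripper value outside its range is refused whole. The fingers move at their own pace and stop on an object; "grip_force" is the grip in N (left out, the last holds). Time passes only in rows, so rows that do not move let the fingers close. It gives the time, the measured TCP pose, the force and the opening at its end, in the units of the state.
- observe(): the state, without advancing time (a new reading comes with each control period).
- optics.read_camera(name): name is "side" or "top"; returns a dict with "image" (420x560x3 uint8, red, green, blue), "depth" (420x560 float32, m along the optical axis (not along the pixel's ray), 0 where there is no reading), "vfov" (degrees; the focal length in pixels is half the picture's height over the tangent of half this angle, whatever the lens; pixels are square), "cx", "cy" (the principal point, pixels), "k1" (the pictures are not rectified: a ray, as slopes to the right and down, at radius r is drawn at 1 + k1 r^2 times it, then the intrinsics apply), "eye" and "orientation" of the camera in the world. Camera axes: x right, y down, z forward; pixel columns grow to the right and rows downward; lengths in m; the calibration is good to about 2 mm. A picture is of the moment at which its call begins.
- r.close_job(): hands the job in, once; it reports no verdict.
Trained networks look in the newest picture that a camera, given by its name, has taken for a name from the list of things; names that differ only in an ending like _2 or _b are one class to them, and where a whole thing is asked for, a point or a joint stands for the part that bears it (a point fixed in the world has none). Each returns a list of dicts, best first, with "confidence" (0 to 1); they miss things now and then, are a little off and sometimes report something else, mostly with a low value. They report only what shows in the picture. A call takes as long as a camera call.
- optics.trace(camera, name): "pixels" (420x560 bool, what is visible of it) and "location" ([column, row] in pixels, amid what is visible of it).
The state is a dict: "t": time; "qpos": joint angles; "qd": joint speeds; "effort": joint torques, N m; "tool_pos": TCP position; "eef_rot": TCP orientation; "ft_force": force on the tool from outside, world axes, zero at the start; "wrist_torque": the same for the moment, N m; "opening": opening from 0.0 (shut) to 1.0 (fully open).
Only numpy, scipy, OpenCV 4.12 (cv2) and the standard library are available. Lean on these libraries where they do the work, as an engineer would, in place of code of your own. Each camera call takes 0.05 s, during which the arm holds its last target.

## Working session

There is one attempt and no reset: what is moved stays moved. The work goes in short steps, Python scripts to look and compute and a tool call to move; the robot and the scene stay as the last step left them, time stands still between calls to the robot, and variables do not carry over. Pictures are saved under pics/ and viewed, and the job is handed in when it is done.

Besides the shell and the picture viewer there is one more tool, called after "Request:" as name(argument=value, ...) on one line, values as JSON. servo_tool: Moves the arm, as the interface text tells. Its arguments: {"type":"object","properties":{"xyz":{"type":"array"},"dr":{"type":"array"},"jaw":{"type":"array"},"grip_force":{"type":"number"}},"required":["xyz","dr","jaw"]}

```bash
mkdir -p pics; cat > h.py <<'E'
import numpy as np, cv2
from scipy.spatial.transform import Rotation as R
from plant import observe, optics, r
def q2R(q): return R.from_quat([q[1],q[2],q[3],q[0]])
def cloud(c):
    d=c["depth"]; H,W=d.shape; f=H/2/np.tan(np.radians(c["vfov"])/2)
    u,v=np.meshgrid(np.arange(W),np.arange(H))
    xd=(u-c["cx"])/f; yd=(v-c["cy"])/f
    x,y=xd.copy(),yd.copy()
    for _ in range(15):
        s=1+c["k1"]*(x*x+y*y); x=xd/s; y=yd/s
    P=np.stack([x*d,y*d,d],-1)
    return q2R(c["orientation"]).apply(P.reshape(-1,3)).reshape(H,W,3)+np.array(c["eye"])
def proj(c,P):
    P=np.atleast_2d(P); p=q2R(c["orientation"]).inv().apply(P-np.array(c["eye"]))
    f=420/2/np.tan(np.radians(c["vfov"])/2); x=p[:,0]/p[:,2]; y=p[:,1]/p[:,2]; s=1+c["k1"]*(x*x+y*y)
    return np.stack([x*s*f+c["cx"],y*s*f+c["cy"]],-1)
def save(c,n): cv2.imwrite("pics/"+n,cv2.cvtColor(c["image"],cv2.COLOR_RGB2BGR))
E
python3 - <<'E'
from h import *
import pickle
for n in ["top","side"]:
    c=optics.read_camera(n); save(c,n+"0.png"); print(n,c["eye"],c["orientation"],c["vfov"],c["k1"])
    X=cloud(c); D={}
    for t in ["oven","slide","stud_mid","hook","rest","dredger","scraper","salt_jar"]:
        for o in optics.trace(n,t)[:2]:
            m=o["pixels"]&(c["depth"]>0); D.setdefault(t,o["pixels"])
            p=X[m]
            print(t,round(o["confidence"],2),np.round(o["location"]),m.sum(), np.round(np.percentile(p,[2,50,98],axis=0),3).tolist() if m.sum() else None)
    pickle.dump((c,D),open(n+"0.pkl","wb"))
print(observe())
E
```

```text
top [ 0.32252799 -0.00396916  1.74322134] [ 0.05749167 -0.70292404  0.70638244 -0.06013611] 42.18942972179074 -0.0669617247674125
oven 0.84 [250. 155.] 24344 [[0.528, -0.124, 0.115], [0.736, 0.101, 0.19], [0.969, 0.335, 0.229]]
slide 0.86 [251. 117.] 992 [[0.753, 0.08, 0.216], [0.852, 0.106, 0.224], [0.951, 0.133, 0.272]]
stud_mid 0.64 [252. 119.] 1030 [[0.751, 0.08, 0.216], [0.845, 0.107, 0.224], [0.951, 0.133, 0.272]]
hook 0.95 [385. 259.] 718 [[0.309, -0.334, 0.0], [0.449, -0.316, 0.068], [0.68, -0.282, 0.079]]
rest 0.79 [382. 248.] 1893 [[0.311, -0.356, 0.001], [0.471, -0.307, 0.013], [0.6, -0.278, 0.077]]
dredger 0.77 [182. 195.] 511 [[0.585, 0.262, 0.201], [0.611, 0.287, 0.274], [0.644, 0.323, 0.285]]
dredger 0.49 [248. 156.] 24000 [[0.528, -0.124, 0.124], [0.736, 0.098, 0.19], [0.969, 0.333, 0.228]]
salt_jar 0.79 [300. 266.] 370 [[0.382, -0.082, 0.069], [0.409, -0.051, 0.1], [0.439, -0.021, 0.109]]
side [-0.03683234  0.66639898  0.77022227] [ 0.17895641 -0.31945529  0.8185963  -0.44251895] 53.54722102312184 0.0060114466883359665
oven 0.97 [199. 233.] 26126 [[0.523, -0.111, 0.0
[... 939 characters left out ...]
 0.104]]
{'t': 0.9, 'qpos': array([-1.25702033e+00,  4.23062607e-01,  1.62989158e+00, -3.74711941e-05,
        1.08858301e+00, -1.89799435e-02]), 'qd': array([-9.53801996e-05, -5.06521183e-04, -4.96478280e-04, -9.12604324e-04,
       -9.05443797e-04,  5.27538880e-04]), 'effort': array([-2.42154209e-03, -5.57337749e+01, -2.82146233e+01,  2.18902733e-05,
        8.69711184e-04,  1.56550885e-05]), 'tool_pos': array([ 0.20418137, -0.59070381,  0.23134574]), 'eef_rot': array([ 2.98474731e-05,  8.14452407e-01, -5.80230364e-01,  1.23855301e-05]), 'ft_force': array([-0.39022871,  0.42456354, -0.31443984]), 'wrist_torque': array([-0.00118902,  0.03843552, -0.02590364]), 'opening': 1.0024684605975929}
```

View images.

View pics/top0.png

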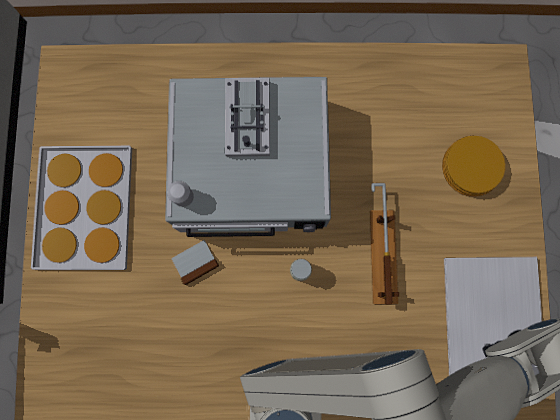

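View pics/side0.png

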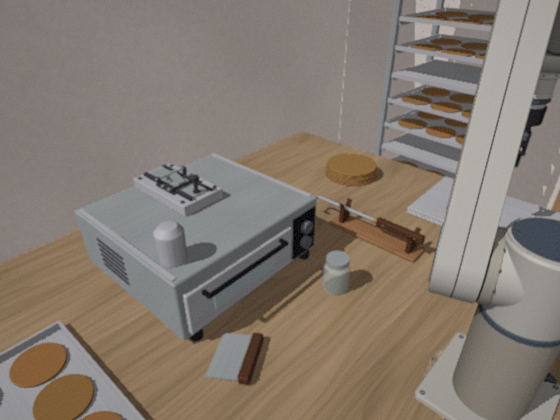

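```bash
python3 - <<'E'
from h import *
import pickle
c,D=pickle.load(open("top0.pkl","rb")); X=cloud(c)
# hook points
m=cv2.dilate(D["hook"].astype(np.uint8),np.ones((3,3)))>0
p=X[m&(c["depth"]>0)]
def axis(p):
    (vx,vy,x0,y0)=cv2.fitLine(p[:,:2].astype(np.float32),cv2.DIST_HUBER,0,0.001,0.001).ravel()
    return vx,vy,x0,y0
hh=p[(p[:,2]>0.055)]
print(len(hh),axis(hh))
for x in np.arange(.28,.72,.02):
    q=hh[(hh[:,0]>x)&(hh[:,0]<=x+.02)]
    if len(q): print(round(x,2),len(q),np.round(q.min(0),3),np.round(np.median(q,0),3),np.round(q.max(0),3))
# roof edges
roof=X[(abs(X[...,2]-.19)<.008)&(X[...,0]>.45)]
rect=cv2.minAreaRect(roof[:,:2].astype(np.float32)); print("roof",rect)
chest=X[(abs(X[...,2]-.222)<.008)&(X[...,0]>.6)&(X[...,1]<.22)]
print("chest",cv2.minAreaRect(chest[:,:2].astype(np.float32)))
sl=X[D["slide"]&(X[...,2]>.245)]; print("stud top",len(sl),sl.min(0),sl.max(0),sl.mean(0))
rest=X[D["rest"]&(abs(X[...,2]-.012)<.008)];print("rest",cv2.minAreaRect(rest[:,:2].astype(np.float32)))
rs=X[D["rest"]&(X[...,2]>.05)];print(np.round(rs[np.argsort(rs[:,0])],3)[::8])
c,D=pickle.load(open("side0.pkl","rb")); X=cloud(c)
sl=X[D["slide"]&(X[...,2]>.245)]; print("stud side",len(sl),sl.min(0),sl.max(0),sl.mean(0))
p=X[D["hook"]&(X[...,2]>.055)];print(axis(p))
E
for n in top side; do python3 -c "
import cv2;i=cv2.imread('pics/${n}0.png')
a=i[170:330,320:440] if '$n'=='top' else i[150:330,310:460]
cv2.imwrite('pics/${n}0z.png',cv2.resize(a,None,fx=3.6 if '$n'=='top' else 3.3,fy=3.6 if '$n'=='top' else 3.3,interpolation=cv2.INTER_CUBIC))"; done
```

```text
640 (np.float32(0.999989), np.float32(0.004698557), np.float32(0.44037098), np.float32(-0.31564242))
0.3 41 [ 0.303 -0.325  0.062] [ 0.312 -0.315  0.072] [ 0.318 -0.306  0.078]
0.32 55 [ 0.321 -0.325  0.056] [ 0.33  -0.313  0.073] [ 0.339 -0.302  0.081]
0.34 41 [ 0.342 -0.327  0.056] [ 0.351 -0.317  0.072] [ 0.36  -0.306  0.083]
0.36 41 [ 0.36  -0.323  0.061] [ 0.369 -0.315  0.073] [ 0.379 -0.308  0.081]
0.38 48 [ 0.381 -0.328  0.056] [ 0.391 -0.317  0.072] [ 0.4   -0.308  0.082]
0.4 46 [ 0.4   -0.328  0.056] [ 0.412 -0.317  0.073] [ 0.419 -0.308  0.08 ]
0.42 50 [ 0.42  -0.328  0.057] [ 0.43  -0.316  0.073] [ 0.44  -0.307  0.084]
0.44 37 [ 0.442 -0.327  0.06 ] [ 0.449 -0.317  0.07 ] [ 0.459 -0.308  0.079]
0.46 26 [ 0.461 -0.323  0.057] [ 0.47  -0.317  0.066] [ 0.48  -0.311  0.075]
0.48 22 [ 0.48  -0.324  0.056] [ 0.489 -0.317  0.064] [ 0.499 -0.313  0.073]
0.5 17 [ 0.502 -0.321  0.059] [ 0.509 -0.318  0.064] [ 0.518 -0.313  0.071]
0.52 21 [ 0.52  -0.322  0.06 ] [ 0.53  -0.317  0.067] [ 0.54  -0.313  0.072]
0.54 24 [ 0.542 -0.322  0.058] [ 0.55  -0.316  0.065] [ 0.559 -0.312  0.072]
0
[... 968 characters left out ...]
), 0.4110000431537628)
[[ 0.315 -0.307  0.053]
 [ 0.323 -0.004  1.743]
 [ 0.327 -0.332  0.065]
 [ 0.33  -0.336  0.064]
 [ 0.333 -0.338  0.068]
 [ 0.336 -0.347  0.073]
 [ 0.336 -0.303  0.062]
 [ 0.339 -0.29   0.08 ]
 [ 0.388 -0.309  0.052]
 [ 0.561 -0.303  0.067]
 [ 0.563 -0.308  0.057]
 [ 0.564 -0.333  0.071]
 [ 0.565 -0.31   0.06 ]
 [ 0.568 -0.334  0.086]
 [ 0.569 -0.333  0.076]
 [ 0.571 -0.334  0.086]
 [ 0.573 -0.331  0.053]
 [ 0.575 -0.294  0.083]
 [ 0.576 -0.328  0.054]]
stud side 76 [-0.03683234  0.09939058  0.24512248] [0.8758206  0.66639898 0.77022227] [0.74923829 0.12681591 0.27736293]
(np.float32(0.99991477), np.float32(-0.013054395), np.float32(0.47690916), np.float32(-0.31022143))
```

View pics/top0z.png

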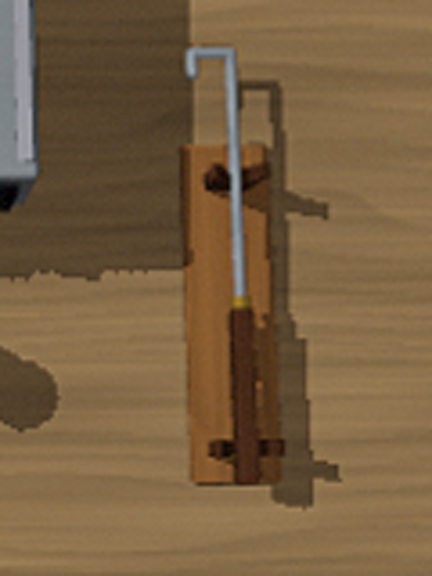

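View pics/side0z.png

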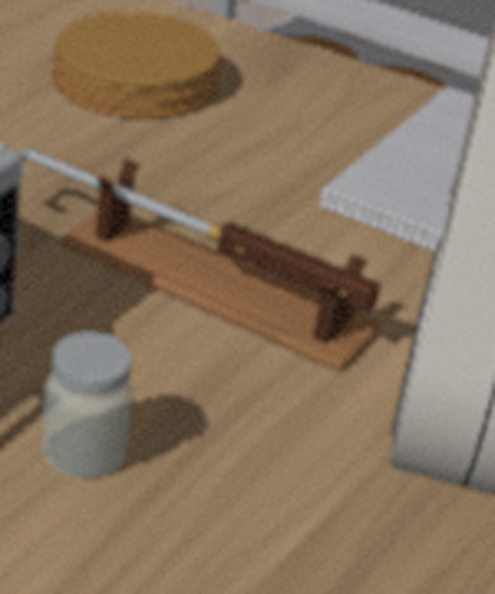

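```bash
python3 - <<'E'
from h import *
import pickle
for n in ["top","side"]:
    c,D=pickle.load(open(n+"0.pkl","rb")); X=cloud(c); m=(X[...,0]>.7)&(X[...,0]<.99)&(abs(X[...,1]-.107)<.07)&(c["depth"]>0)
    p=X[m&(X[...,2]>.238)]
    p=p[np.lexsort((p[:,1],np.round(p[:,0],2)))]
    print(n,len(p))
    for x in np.arange(.74,.97,.01):
        q=p[(p[:,0]>=x)&(p[:,0]<x+.01)]
        if len(q): print(round(x,2),[ (round(a[1]*1000),round(a[2]*1000)) for a in q])
    s=X[m&(X[...,0]<.79)&(X[...,2]>.262)]; print("head",len(s),np.round(s.mean(0),4),s.min(0),s.max(0))
    roof=X[(abs(X[...,2]-.19)<.006)&(X[...,0]>.45)]
    if n=="side": print(cv2.minAreaRect(roof[:,:2].astype(np.float32)))
i=cv2.imread("pics/top0.png")[70:170,215:285]; cv2.imwrite("pics/tz.png",cv2.resize(i,None,fx=6,fy=6,interpolation=cv2.INTER_CUBIC)[:, :])
E
```

```text
top 241
0.75 [(99, 271), (102, 272), (104, 277), (105, 270), (105, 265), (107, 243), (107, 276), (108, 266), (110, 273), (111, 268), (113, 271)]
0.76 [(96, 277), (96, 273), (97, 267), (99, 272), (99, 270), (100, 253), (102, 276), (102, 274), (102, 271), (104, 250), (105, 275), (108, 271), (108, 268), (110, 240), (110, 274), (113, 278), (113, 272), (116, 272), (99, 273), (100, 267), (105, 275), (105, 269), (107, 280), (108, 273), (108, 272), (110, 272), (111, 270), (113, 277), (113, 271), (116, 270), (116, 269)]
0.77 [(97, 267), (99, 274), (102, 273), (102, 271), (102, 267), (105, 275), (110, 274), (111, 269), (113, 272), (76, 239), (105, 266), (108, 268), (133, 238)]
0.79 [(133, 239), (139, 240)]
0.8 [(61, 240), (145, 241), (151, 239)]
0.81 [(79, 240), (84, 243), (85, 239), (87, 241), (87, 240), (93, 238), (96, 241), (102, 239), (105, 240), (122, 243), (122, 240), (142, 242), (148, 240), (93, 238)]
0.82 [(96, 240), (102, 240)]
0.83 [(76, 239), (104, 245), (113, 240), (96, 241), (102, 240), (114, 238)]
0.84 [(99, 239), (102, 239), (102, 239), (105, 239), (108, 241), (114, 240), (116, 
[... 4548 characters left out ...]
(105, 250), (108, 248), (111, 252), (112, 251), (116, 253), (117, 251), (120, 252), (122, 247), (123, 241), (123, 253), (124, 240), (125, 248), (127, 245), (127, 248), (129, 249), (132, 248), (134, 248), (136, 248), (143, 245), (146, 249), (155, 241), (155, 245), (155, 250), (155, 238), (156, 248), (157, 245), (159, 249), (160, 246), (57, 246), (68, 240), (69, 249), (104, 251), (124, 238), (124, 249), (138, 245), (150, 250), (153, 251), (154, 250), (155, 240), (156, 249)]
0.88 [(63, 249)]
head 42 [0.7647 0.1103 0.272 ] [0.75589108 0.09939058 0.2628355 ] [0.77630367 0.11863244 0.27533392]
((1.154841661453247, -0.8357616662979126), (1.2132751941680908, 2.3765273094177246), 0.23673848807811737)
```

View pics/tz.png

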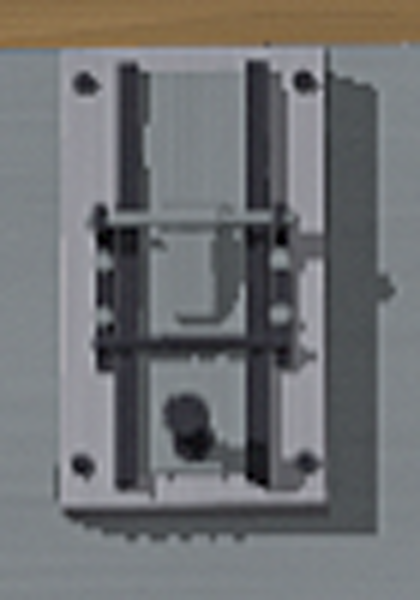

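```bash
cat >> h.py <<'E'
def plan(target,n,axis_x=(0,-1,0),tz=(0,0,-1)):
    s=observe(); p=np.array(s["tool_pos"]); A=q2R(s["eef_rot"])
    x=np.array(axis_x,float); z=np.array(tz,float); B=R.from_matrix(np.stack([x,np.cross(z,x),z],1))
    w=(A.inv()*B).as_rotvec(); print("p",np.round(p,4),"rot err tool",np.round(w,4),"F",np.round(s["ft_force"],1),"T",np.round(s["wrist_torque"],2),"t",round(s["t"],2),"op",round(s["opening"],3))
    d=(np.array(target)-p)/n
    for i in range(n):
        Ai=A*R.from_rotvec(w*i/n); print(np.round(Ai.inv().apply(d)/.05,2).tolist(),np.round(w/n/.1,2).tolist())
E
python3 - <<'E'
from h import *
plan([.423,-.3165,.16],10)
E
```

```text
p [ 0.2042 -0.5907  0.2313] rot err tool [ 0.000e+00 -1.000e-04  3.328e-01] F [-0.4  0.4 -0.3] T [-0.    0.04 -0.03] t 0.9 op 1.002
[-0.38, -0.59, 0.14] [0.0, -0.0, 0.33]
[-0.39, -0.58, 0.14] [0.0, -0.0, 0.33]
[-0.41, -0.57, 0.14] [0.0, -0.0, 0.33]
[-0.43, -0.55, 0.14] [0.0, -0.0, 0.33]
[-0.45, -0.54, 0.14] [0.0, -0.0, 0.33]
[-0.47, -0.52, 0.14] [0.0, -0.0, 0.33]
[-0.49, -0.51, 0.14] [0.0, -0.0, 0.33]
[-0.5, -0.49, 0.14] [0.0, -0.0, 0.33]
[-0.52, -0.47, 0.14] [0.0, -0.0, 0.33]
[-0.53, -0.46, 0.14] [0.0, -0.0, 0.33]
```

Request:
servo_tool(xyz=[[-0.38,-0.59,0.14],[-0.39,-0.58,0.14],[-0.41,-0.57,0.14],[-0.43,-0.55,0.14],[-0.45,-0.54,0.14]], dr=[[0,0,0.33],[0,0,0.33],[0,0,0.33],[0,0,0.33],[0,0,0.33]], jaw=[-1,-1,-1,-1,-1], grip_force=90)

```text
t: 1.4
tool_pos: [0.3153, -0.4549, 0.1965]
eef_rot: [0.002, 0.76, -0.65, 0.003]
ft_force: [0.3, -0.6, -0.8]
opening: 0.998
```

Request:
servo_tool(xyz=[[-0.47,-0.52,0.14],[-0.49,-0.51,0.14],[-0.5,-0.49,0.14],[-0.52,-0.47,0.14],[-0.53,-0.46,0.14]], dr=[[0,0,0.33],[0,0,0.33],[0,0,0.33],[0,0,0.33],[0,0,0.33]], jaw=[-0.6,-0.6,-0.6,-0.6,-0.6])

```text
t: 1.9
tool_pos: [0.431, -0.3141, 0.1605]
eef_rot: [-0.001, -0.701, 0.714, -0.004]
ft_force: [-0.2, 0.1, -0.8]
opening: 0.801
```

```bash
python3 - <<'E'
from h import *
plan([.423,-.3165,.07],5)
c=optics.read_camera("top");save(c,"t1.png")
c=optics.read_camera("side");save(c,"s1.png")
E
```

```text
p [ 0.431  -0.3141  0.1605] rot err tool [-0.0038 -0.0077 -0.0184] F [-0.2  0.1 -0.8] T [ 0.01 -0.04 -0.04] t 1.9 op 0.801
[0.01, 0.03, 0.36] [-0.01, -0.02, -0.04]
[0.01, 0.03, 0.36] [-0.01, -0.02, -0.04]
[0.01, 0.03, 0.36] [-0.01, -0.02, -0.04]
[0.01, 0.03, 0.36] [-0.01, -0.02, -0.04]
[0.01, 0.03, 0.36] [-0.01, -0.02, -0.04]
```

Request:
servo_tool(xyz=[[0.05,0.08,0.36],[0,0.08,0.36],[0,0,0.36],[0,0,0.36],[0,0,0.3]], dr=[[-0.04,-0.08,-0.1],[0,0,-0.08],[0,0,0],[0,0,0],[0,0,0]], jaw=[-0.5,-0.5,-0.5,-0.5,-0.5])

```text
t: 2.5
tool_pos: [0.4228, -0.3182, 0.0691]
eef_rot: [-0.001, 0.71, -0.704, 0.001]
ft_force: [-0.7, -0.9, 1.2]
opening: 0.75
```

```bash
python3 - <<'E'
from h import *
plan([.423,-.3165,.042],3)
c=optics.read_camera("side");save(c,"s2.png")
i=c["image"][150:330,310:460];cv2.imwrite("pics/s2z.png",cv2.resize(i[...,::-1],None,fx=3.3,fy=3.3,interpolation=cv2.INTER_CUBIC))
E
```

```text
p [ 0.4228 -0.3182  0.0691] rot err tool [-0.0019 -0.0004  0.0077] F [-0.7 -0.9  1.2] T [ 0.02  0.01 -0.03] t 2.5 op 0.75
[-0.01, -0.0, 0.18] [-0.01, -0.0, 0.03]
[-0.01, -0.0, 0.18] [-0.01, -0.0, 0.03]
[-0.01, -0.0, 0.18] [-0.01, -0.0, 0.03]
```

View pics/s2z.png

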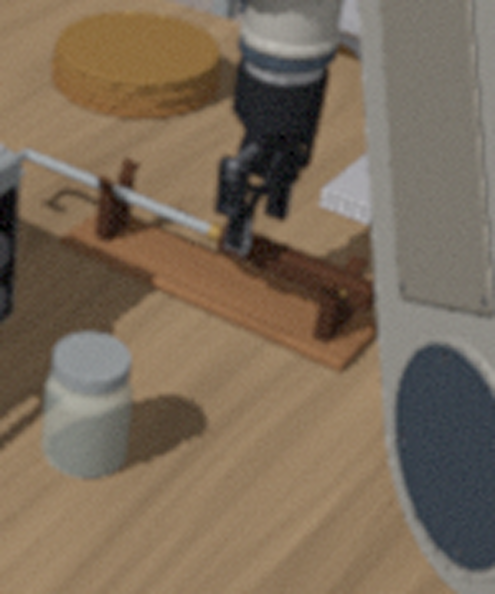

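Request:
servo_tool(xyz=[[-0.03,0,0.2],[0,0,0.18],[0,0,0.14],[0,0,0],[0,0,0]], dr=[[0,0,0.05],[0,0,0],[0,0,0],[0,0,0],[0,0,0]], jaw=[-0.5,-0.5,-0.5,0,0.5])

```text
t: 3.05
tool_pos: [0.4195, -0.3175, 0.0379]
eef_rot: [0.0, -0.707, 0.707, 0.002]
ft_force: [-0.1, 0.8, -0.4]
opening: 0.42
```

Request:
servo_tool(xyz=[[0,0,0],[0,0,0],[0,0,0],[0,0,0]], dr=[[0,0,0],[0,0,0],[0,0,0],[0,0,0]], jaw=[1,1,1,1])

```text
t: 3.45
tool_pos: [0.4199, -0.3176, 0.039]
eef_rot: [-0.0, 0.707, -0.707, -0.001]
ft_force: [-0.1, 0.2, -3.4]
opening: 0.22
```

```bash
python3 - <<'E'
from h import *
plan([.423,-.3165,.33],6)
c=optics.read_camera("side");save(c,"s3.png")
i=c["image"][150:330,310:460];cv2.imwrite("pics/s3z.png",cv2.resize(i[...,::-1],None,fx=3.3,fy=3.3,interpolation=cv2.INTER_CUBIC))
E
```

```text
p [ 0.4199 -0.3176  0.039 ] rot err tool [0.0012 0.002  0.0006] F [-0.1  0.2 -3.4] T [-0.02  0.19  0.01] t 3.45 op 0.22
[-0.01, -0.01, -0.97] [0.0, 0.0, 0.0]
[-0.01, -0.01, -0.97] [0.0, 0.0, 0.0]
[-0.0, -0.01, -0.97] [0.0, 0.0, 0.0]
[-0.0, -0.01, -0.97] [0.0, 0.0, 0.0]
[-0.0, -0.01, -0.97] [0.0, 0.0, 0.0]
[-0.0, -0.01, -0.97] [0.0, 0.0, 0.0]
```

View pics/s3z.png

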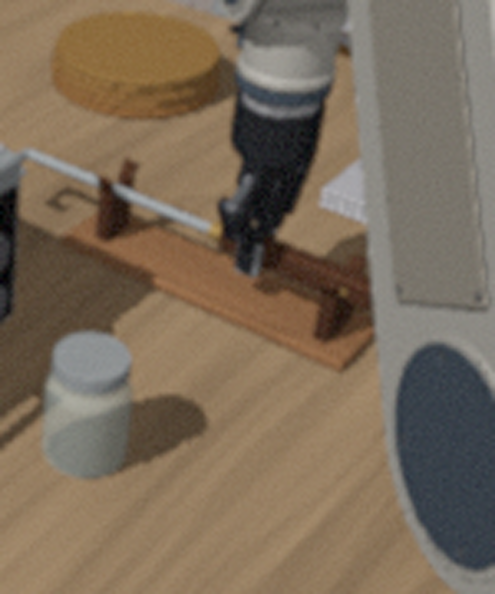

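Request:
servo_tool(xyz=[[0,0,-0.2],[0,0,-0.4],[0,0,-0.6],[0,0,-0.8],[0,0,-0.8]], dr=[[0,0,0],[0,0,0],[0,0,0],[0,0,0],[0,0,0]], jaw=[1,1,1,1,1])

```text
t: 4.0
tool_pos: [0.4164, -0.3148, 0.1796]
eef_rot: [0.001, 0.707, -0.707, -0.008]
ft_force: [0.2, -0.8, -2.9]
opening: 0.226
```

Request:
servo_tool(xyz=[[0,0,-0.8],[0,0,-0.8],[0,0,-0.6],[0,0,-0.3],[0,0,0]], dr=[[0,0,0],[0,0,0],[0,0,0],[0,0,0],[0,0,0]], jaw=[1,1,1,1,1])

```text
t: 4.5
tool_pos: [0.418, -0.3162, 0.3194]
eef_rot: [0.0, 0.707, -0.707, -0.002]
ft_force: [-0.5, 0.7, -2.9]
opening: 0.228
```

```bash
python3 - <<'E'
from h import *
import pickle
for n in ["top","side"]:
    c=optics.read_camera(n);save(c,n+"4.png"); X=cloud(c)
    o=optics.trace(n,"hook"); 
    for k in o[:1]:
        m=cv2.dilate(k["pixels"].astype(np.uint8),np.ones((3,3)))>0
        p=X[m&(c["depth"]>0)&(X[...,2]>.25)]
        print(n,k["confidence"],len(p))
        for x in np.arange(.28,.72,.02):
            q=p[(p[:,0]>x)&(p[:,0]<=x+.02)]
            if len(q): print(round(x,2),len(q),np.round(q.min(0),3),np.round(np.median(q,0),4),np.round(q.max(0),3))
plan([.42,-.3176,.34],3)
E
```

```text
top 0.97 448
0.34 22 [ 0.345 -0.327  0.35 ] [ 0.3544 -0.3159  0.358 ] [ 0.358 -0.227  0.709]
0.36 74 [ 0.361 -0.327  0.332] [ 0.3708 -0.3149  0.3534] [ 0.379 -0.306  0.362]
0.38 47 [ 0.381 -0.324  0.337] [ 0.3861 -0.311   0.3547] [ 0.394 -0.291  0.463]
0.44 1 [ 0.45  -0.264  0.59 ] [ 0.4498 -0.2641  0.5901] [ 0.45  -0.264  0.59 ]
0.46 7 [ 0.476 -0.319  0.341] [ 0.4792 -0.3152  0.3458] [ 0.48  -0.311  0.349]
0.48 26 [ 0.482 -0.321  0.338] [ 0.49   -0.3149  0.3452] [ 0.5   -0.311  0.348]
0.5 23 [ 0.5   -0.319  0.338] [ 0.5103 -0.3153  0.3458] [ 0.519 -0.312  0.349]
0.52 23 [ 0.521 -0.32   0.338] [ 0.5299 -0.3163  0.3445] [ 0.54  -0.313  0.349]
0.54 19 [ 0.54  -0.32   0.337] [ 0.5501 -0.3152  0.3451] [ 0.558 -0.312  0.351]
0.56 24 [ 0.56  -0.319  0.334] [ 0.5693 -0.3153  0.3451] [ 0.58  -0.312  0.349]
0.58 21 [ 0.58  -0.319  0.337] [ 0.5895 -0.3164  0.3446] [ 0.598 -0.313  0.35 ]
0.6 22 [ 0.601 -0.318  0.338] [ 0.6105 -0.3142  0.3442] [ 0.619 -0.311  0.349]
0.62 22 [ 0.621 -0.319  0.338] [ 0.6303 -0.3151  0.3449] [ 0.639 -0.311  0.354]
0.64 31 [ 0.641 -0.32   0.338] [ 0.6535 -0.3129  0.
[... 1329 characters left out ...]
.58  -0.315  0.335] [ 0.5912 -0.3109  0.3417] [ 0.599 -0.306  0.346]
0.6 19 [ 0.601 -0.314  0.335] [ 0.6086 -0.3103  0.3412] [ 0.62  -0.306  0.346]
0.62 23 [ 0.621 -0.315  0.335] [ 0.6297 -0.3102  0.3414] [ 0.639 -0.307  0.345]
0.64 27 [ 0.641 -0.317  0.336] [ 0.6538 -0.3087  0.3399] [ 0.659 -0.272  0.344]
0.66 51 [ 0.66  -0.315  0.333] [ 0.6718 -0.2949  0.341 ] [ 0.679 -0.272  0.346]
0.68 1 [ 0.681 -0.288  0.343] [ 0.6808 -0.288   0.3427] [ 0.681 -0.288  0.343]
p [ 0.4165 -0.315   0.3149] rot err tool [0.0091 0.0077 0.001 ] F [ 0.  -0.5 -3.2] T [0.   0.17 0.06] t 4.7 op 0.224
[0.02, -0.02, -0.17] [0.03, 0.03, 0.0]
[0.02, -0.02, -0.17] [0.03, 0.03, 0.0]
[0.02, -0.02, -0.17] [0.03, 0.03, 0.0]
```

View pics/side4.png

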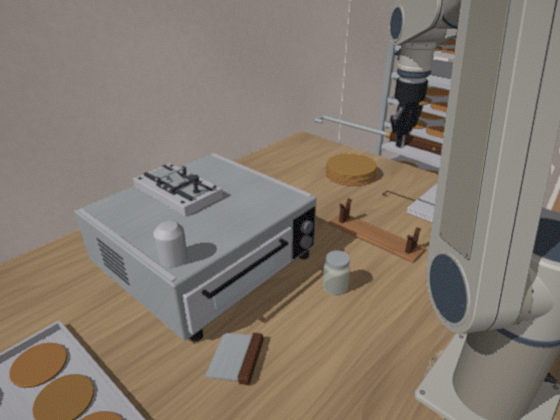

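Request:
servo_tool(xyz=[[-0.2,-0.07,-0.05],[-0.41,-0.14,0],[-0.62,-0.2,0],[-0.69,-0.23,0],[-0.69,-0.23,0]], dr=[[0.05,0.05,0],[0,0,0],[0,0,0],[0,0,0],[0,0,0]], jaw=[1,1,1,1,1])

```text
t: 5.2
tool_pos: [0.4581, -0.1802, 0.3114]
eef_rot: [-0.002, -0.705, 0.709, 0.008]
ft_force: [0.3, -0.8, -2.7]
opening: 0.221
```

Request:
servo_tool(xyz=[[-0.69,-0.23,0],[-0.69,-0.23,0],[-0.69,-0.23,0],[-0.69,-0.23,0],[-0.69,-0.23,0]], dr=[[0,0,0],[0,0,0],[0,0,0],[0,0,0],[0,0,0]], jaw=[1,1,1,1,1])

```text
t: 5.7
tool_pos: [0.5145, 0.0034, 0.3066]
eef_rot: [-0.004, -0.705, 0.709, 0.012]
ft_force: [0.9, -0.5, -2.0]
opening: 0.224
```

```bash
python3 - <<'E'
from h import *
plan([.549,.087,.325],4)
E
```

```text
p [0.5145 0.0034 0.3066] rot err tool [ 0.0237  0.0112 -0.0069] F [ 0.9 -0.5 -2. ] T [-0.06  0.11 -0.01] t 5.7 op 0.224
[-0.42, -0.17, -0.09] [0.06, 0.03, -0.02]
[-0.42, -0.17, -0.09] [0.06, 0.03, -0.02]
[-0.42, -0.17, -0.09] [0.06, 0.03, -0.02]
[-0.42, -0.17, -0.09] [0.06, 0.03, -0.02]
```

Request:
servo_tool(xyz=[[-0.5,-0.2,-0.08],[-0.45,-0.17,-0.08],[-0.35,-0.17,-0.08],[-0.15,-0.08,0],[0,0,0]], dr=[[0.1,0.04,-0.03],[0.08,0.04,-0.03],[0.04,0.02,0],[0,0,0],[0,0,0]], jaw=[1,1,1,1,1])

```text
t: 6.2
tool_pos: [0.5432, 0.0865, 0.3127]
eef_rot: [0.004, 0.709, -0.705, -0.005]
ft_force: [-0.5, -0.5, -3.4]
opening: 0.221
```

```bash
cat >> h.py <<'E'
def look(tag,trace=True):
    plan([.549,.087,.325],1)
    for n in ["top","side"]:
        c=optics.read_camera(n); X=cloud(c); d=c["depth"]>0
        i=c["image"]; a=i[60:210,190:300] if n=="top" else i[110:270,60:280]
        f=4 if n=="top" else 3.5
        cv2.imwrite(f"pics/{n}{tag}.png",cv2.resize(a[...,::-1],None,fx=f,fy=f,interpolation=cv2.INTER_CUBIC))
        if not trace: continue
        o=optics.trace(n,"hook")
        if o:
            m=cv2.dilate(o[0]["pixels"].astype(np.uint8),np.ones((3,3)))>0
            s=observe(); z=s["tool_pos"][2]+.023
            p=X[m&d&(abs(X[...,2]-z)<.02)&(X[...,0]>s["tool_pos"][0]+.08)]
            print(n,o[0]["confidence"],"tip max",np.round(np.percentile(p,99,axis=0),4))
            x0=s["tool_pos"][0]
            for lo,hi in [(.08,.15),(.15,.22),(.235,.27)]:
                q=p[(p[:,0]>x0+lo)&(p[:,0]<x0+hi)]
                if len(q): print("  bar",lo,len(q),np.round(np.median(q,0),4),np.round(q.min(0),3),np.round(q.max(0),3))
        s=X[d&(abs(X[...,1]-.107)<.016)&(X[...,2]>.262)&(X[...,2]<.282)&(X[...,0]>.66)&(X[...,0]<.79)]
        if len(s): print(n,"head",len(s),np.round(s.mean(0),4),np.round(s.min(0),4),np.round(s.max(0),4))
E
python3 - <<'E'
from h import *
look("5")
E
```

```text
p [0.5432 0.0865 0.3127] rot err tool [0.0125 0.0022 0.0064] F [-0.5 -0.5 -3.4] T [-0.06  0.12 -0.03] t 6.2 op 0.221
[-0.01, -0.11, -0.25] [0.12, 0.02, 0.06]
top 0.75 tip max [0.8039 0.1251 0.3437]
  bar 0.08 39 [0.6752 0.0861 0.3371] [0.658 0.083 0.332] [0.691 0.089 0.346]
  bar 0.15 92 [0.73   0.0868 0.3352] [0.694 0.083 0.327] [0.761 0.092 0.344]
  bar 0.235 91 [0.7949 0.1005 0.3336] [0.778 0.084 0.326] [0.805 0.125 0.342]
top head 45 [0.7655 0.107  0.2708] [0.7554 0.0989 0.2624] [0.7754 0.1165 0.2799]
side 0.83 tip max [0.8039 0.1283 0.3404]
  bar 0.08 91 [0.6578 0.0898 0.3376] [0.624 0.084 0.33 ] [0.692 0.094 0.341]
  bar 0.15 80 [0.7282 0.0909 0.3367] [0.694 0.084 0.329] [0.763 0.094 0.34 ]
  bar 0.235 87 [0.7969 0.1086 0.3356] [0.779 0.086 0.329] [0.806 0.129 0.339]
side head 45 [0.7649 0.11   0.2712] [0.7559 0.099  0.2628] [0.7789 0.1192 0.2751]
```

View pics/top5.png

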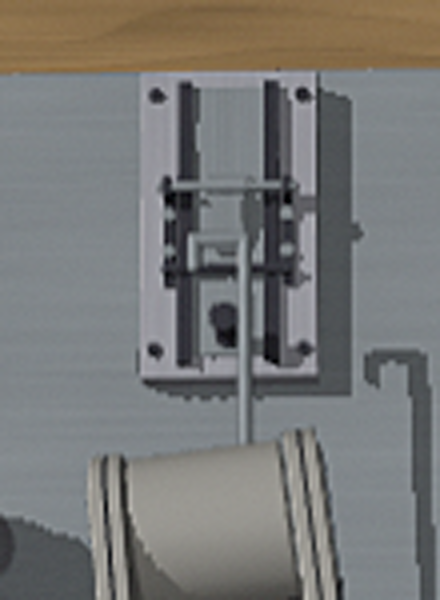

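View pics/side5.png

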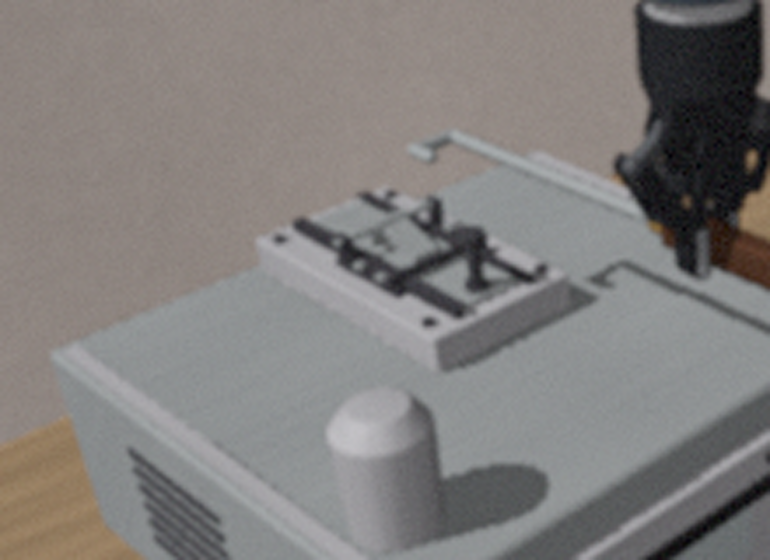

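Request:
servo_tool(xyz=[[0,-0.1,0.1],[0,-0.06,0.25],[0,0,0.3],[0,0,0.15],[0,0,0]], dr=[[0.12,0.02,0.06],[0,0,0],[0,0,0],[0,0,0],[0,0,0]], jaw=[1,1,1,1,1])

```text
t: 6.9
tool_pos: [0.5513, 0.0814, 0.2696]
eef_rot: [0.0, -0.705, 0.71, -0.001]
ft_force: [0.5, -0.3, -3.0]
opening: 0.222
```

```bash
python3 - <<'E'
from h import *
look("6")
E
```

```text
p [0.5513 0.0814 0.2696] rot err tool [-0.001  -0.0008 -0.0073] F [ 0.5 -0.3 -3. ] T [ 0.05  0.23 -0.02] t 6.9 op 0.222
[-0.11, 0.05, -1.11] [-0.01, -0.01, -0.07]
top 0.55 tip max [0.8119 0.1174 0.3029]
  bar 0.08 59 [0.6802 0.0802 0.2967] [0.659 0.075 0.289] [0.7   0.084 0.304]
  bar 0.15 98 [0.7358 0.0806 0.2948] [0.702 0.075 0.288] [0.772 0.084 0.303]
  bar 0.235 91 [0.8037 0.0959 0.2943] [0.788 0.075 0.284] [0.813 0.118 0.302]
top head 49 [0.7654 0.1061 0.2711] [0.7551 0.0963 0.2621] [0.7754 0.1165 0.2789]
side 0.6 tip max [0.8129 0.121  0.3012]
  bar 0.08 85 [0.665  0.0849 0.2972] [0.633 0.078 0.29 ] [0.7   0.088 0.301]
  bar 0.15 76 [0.7353 0.0852 0.2975] [0.703 0.077 0.291] [0.771 0.089 0.301]
  bar 0.235 82 [0.8048 0.0987 0.298 ] [0.788 0.08  0.291] [0.815 0.122 0.302]
side head 44 [0.7647 0.1102 0.2714] [0.755  0.0995 0.2623] [0.779  0.1206 0.2758]
```

View pics/side6.png

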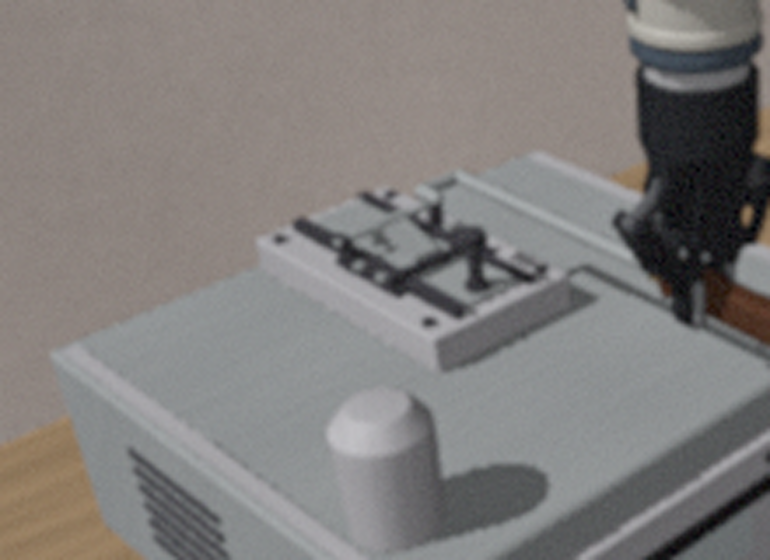

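Request:
servo_tool(xyz=[[-0.1,0,0.15],[-0.02,0,0.2],[0,0,0.2],[0,0,0.1],[0,0,0]], dr=[[0,0,-0.07],[0,0,0],[0,0,0],[0,0,0],[0,0,0]], jaw=[1,1,1,1,1])

```text
t: 7.6
tool_pos: [0.5531, 0.0888, 0.2375]
eef_rot: [-0.002, 0.708, -0.707, 0.002]
ft_force: [-0.1, -0.1, -2.7]
opening: 0.223
```

```bash
python3 - <<'E'
from h import *
look("7")
E
```

```text
p [0.5531 0.0888 0.2375] rot err tool [-0.0066  0.0001  0.0014] F [-0.1 -0.1 -2.7] T [ 0.01  0.19 -0.02] t 7.6 op 0.223
[0.04, 0.07, -1.75] [-0.07, 0.0, 0.01]
top 0.55 tip max [0.815  0.1257 0.2716]
  bar 0.08 48 [0.6805 0.0879 0.2646] [0.658 0.085 0.256] [0.703 0.091 0.272]
  bar 0.15 71 [0.7399 0.0882 0.2644] [0.705 0.085 0.259] [0.772 0.091 0.272]
  bar 0.235 81 [0.807  0.103  0.2646] [0.789 0.084 0.242] [0.817 0.126 0.272]
top head 64 [0.7635 0.1029 0.2707] [0.7136 0.091  0.262 ] [0.7876 0.1221 0.2795]
side 0.59 tip max [0.8162 0.1299 0.2705]
  bar 0.08 80 [0.666 0.093 0.266] [0.635 0.087 0.26 ] [0.703 0.096 0.268]
  bar 0.15 70 [0.7351 0.0936 0.2662] [0.704 0.088 0.258] [0.772 0.099 0.271]
  bar 0.235 80 [0.8077 0.1112 0.2661] [0.79  0.089 0.258] [0.818 0.13  0.27 ]
side head 129 [0.7319 0.0991 0.2677] [0.6604 0.0911 0.2621] [0.7898 0.119  0.2748]
```

View pics/side7.png

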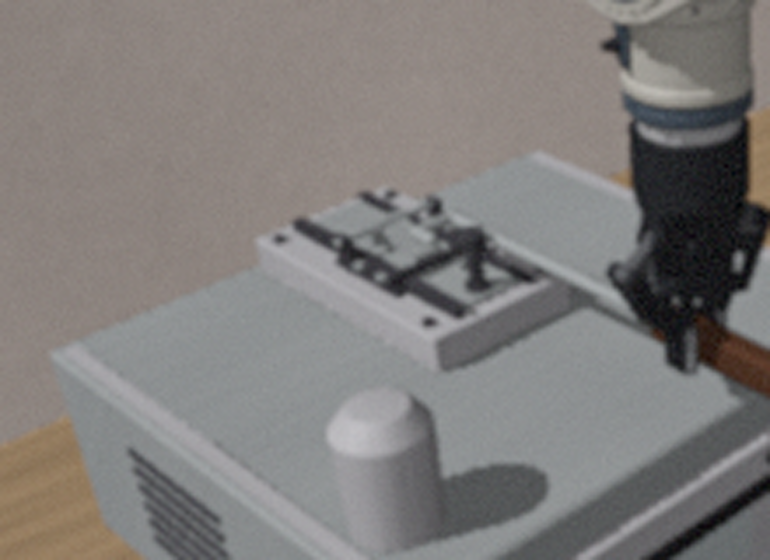

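View pics/top7.png

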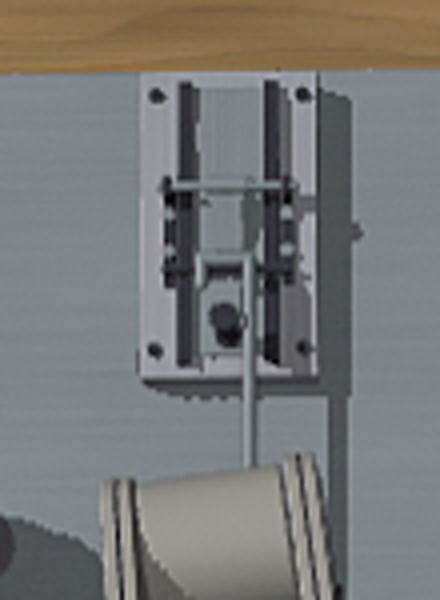

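Request:
servo_tool(xyz=[[0,0,0.1],[0,0,0.04],[0,0.1,0],[0,0.2,0.02],[0,0.14,0.02]], dr=[[-0.06,0,0],[0,0,0],[0,0,0],[0,0,0],[0,0,0]], jaw=[1,1,1,1,1])

```text
t: 8.3
tool_pos: [0.5317, 0.0887, 0.23]
eef_rot: [-0.002, 0.707, -0.707, 0.001]
ft_force: [-0.0, 0.8, -1.9]
opening: 0.221
```

```bash
python3 - <<'E'
from h import *
look("8")
E
```

```text
p [0.5317 0.0887 0.23  ] rot err tool [-0.0047  0.0007  0.0007] F [-0.   0.8 -1.9] T [0.06 0.16 0.01] t 8.3 op 0.221
[0.03, -0.35, -1.9] [-0.05, 0.01, 0.01]
top 0.59 tip max [0.7918 0.1261 0.2682]
  bar 0.08 60 [0.6543 0.088  0.2561] [0.633 0.083 0.247] [0.681 0.091 0.263]
  bar 0.15 72 [0.7163 0.0885 0.2567] [0.684 0.085 0.252] [0.75  0.092 0.263]
  bar 0.235 84 [0.7854 0.1061 0.2569] [0.767 0.086 0.233] [0.795 0.126 0.27 ]
top head 53 [0.7666 0.1064 0.2706] [0.7542 0.0914 0.2628] [0.786  0.1225 0.2801]
side 0.88 tip max [0.7921 0.1296 0.2607]
  bar 0.08 88 [0.6474 0.0929 0.2569] [0.614 0.086 0.25 ] [0.682 0.097 0.261]
  bar 0.15 56 [0.7076 0.0935 0.2568] [0.685 0.086 0.252] [0.734 0.096 0.26 ]
  bar 0.235 33 [0.7848 0.1239 0.258 ] [0.768 0.11  0.253] [0.792 0.13  0.262]
side head 46 [0.7646 0.1103 0.2711] [0.7551 0.0983 0.2623] [0.7779 0.1196 0.2756]
```

View pics/side8.png

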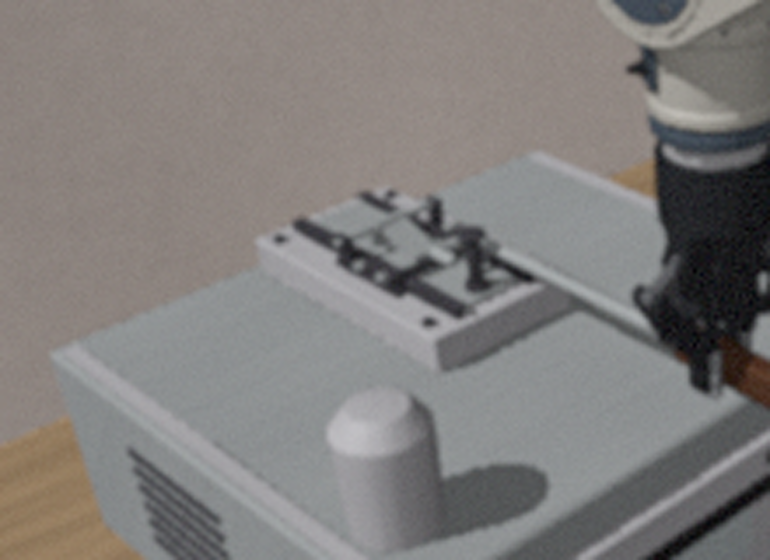

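View pics/top8.png

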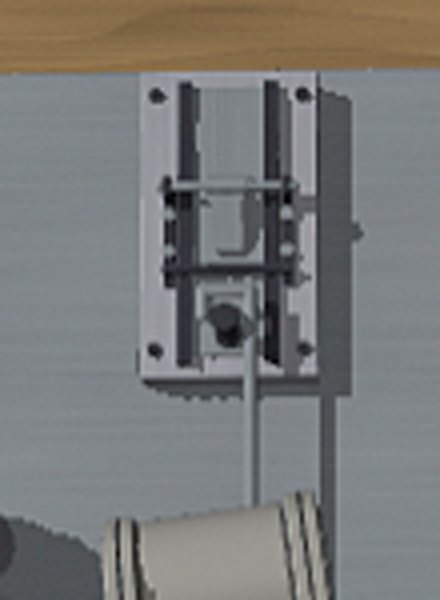

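Request:
servo_tool(xyz=[[0,0.08,0.04],[0,0.08,0.04],[0,0.06,0],[0,0.04,0],[0,0.04,0]], dr=[[-0.04,0,0],[0,0,0],[0,0,0],[0,0,0],[0,0,0]], jaw=[1,1,1,1,1])

```text
t: 9.0
tool_pos: [0.5182, 0.0889, 0.2265]
eef_rot: [-0.002, 0.707, -0.707, 0.001]
ft_force: [6.5, -0.2, -2.9]
opening: 0.222
```

```bash
python3 - <<'E'
from h import *
plan([.517,.089,.2255],1)
E
```

```text
p [0.5182 0.0889 0.2265] rot err tool [-0.0045  0.0012  0.0008] F [ 6.5 -0.2 -2.9] T [ 0.02 -0.56 -0.04] t 9.0 op 0.222
[-0.0, 0.02, 0.02] [-0.04, 0.01, 0.01]
```

Request:
servo_tool(xyz=[[0,0.06,0],[0,0.1,0],[0,0.1,0],[0,0.1,0],[0,0.08,0]], dr=[[0,0,0],[0,0,0],[0,0,0],[0,0,0],[0,0,0]], jaw=[1,1,1,1,1])

```text
t: 9.5
tool_pos: [0.5035, 0.0899, 0.2286]
eef_rot: [-0.009, 0.707, -0.707, 0.007]
ft_force: [7.8, 0.8, -4.5]
opening: 0.222
```

Request:
servo_tool(xyz=[[0,0.04,0],[0,0.04,0],[0,0.03,0]], dr=[[0,0,0],[0,0,0],[0,0,0]], jaw=[1,1,1])

```text
t: 9.8
tool_pos: [0.5023, 0.0905, 0.2301]
eef_rot: [-0.013, 0.707, -0.707, 0.01]
ft_force: [7.7, 0.8, -5.8]
opening: 0.227
```

```bash
python3 - <<'E'
from h import *
look("9")
E
```

```text
p [0.5023 0.0905 0.2301] rot err tool [-0.0321  0.0046  0.0014] F [ 7.7  0.8 -5.8] T [ 0.03 -0.02 -0.  ] t 9.8 op 0.227
[0.06, -1.0, -1.87] [-0.32, 0.05, 0.01]
top 0.68 tip max [0.7629 0.126  0.2682]
  bar 0.08 62 [0.615 0.088 0.255] [0.587 0.085 0.249] [0.643 0.091 0.266]
  bar 0.15 42 [0.7035 0.0887 0.254 ] [0.683 0.086 0.246] [0.722 0.092 0.261]
  bar 0.235 60 [0.7508 0.095  0.2526] [0.737 0.086 0.245] [0.764 0.126 0.273]
top head 44 [0.7484 0.106  0.2727] [0.7398 0.0958 0.267 ] [0.7586 0.1162 0.278 ]
side 0.9 tip max [0.7625 0.1304 0.2585]
  bar 0.08 91 [0.616  0.0936 0.2549] [0.582 0.087 0.249] [0.652 0.097 0.259]
  bar 0.15 78 [0.6867 0.0936 0.2542] [0.653 0.088 0.247] [0.722 0.098 0.258]
  bar 0.235 76 [0.7505 0.1163 0.2532] [0.738 0.088 0.241] [0.764 0.131 0.263]
side head 45 [0.7487 0.1101 0.2711] [0.74   0.0977 0.2621] [0.7611 0.1189 0.2757]
```

View pics/side9.png

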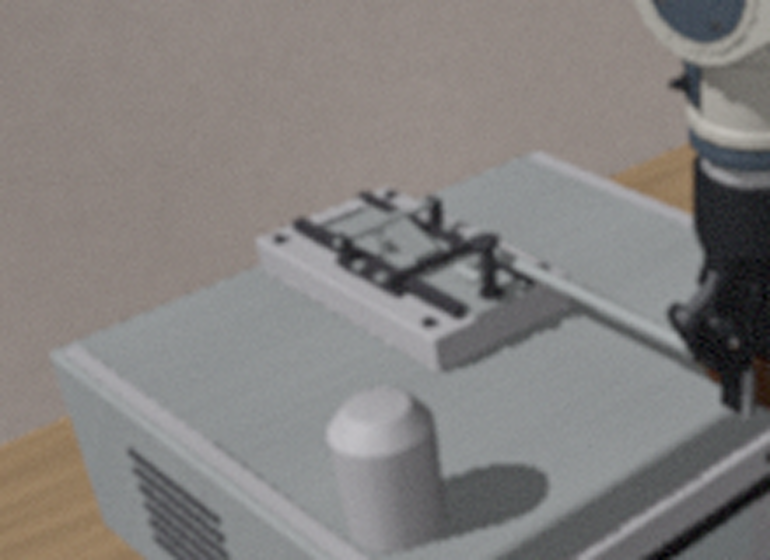

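Request:
servo_tool(xyz=[[0.01,0.1,0.02],[0.01,0.1,0.02],[0,0.1,0.02],[0,0.07,0.015],[0,0.07,0.015]], dr=[[-0.05,0.02,0],[-0.05,0.02,0],[-0.05,0,0],[-0.05,0,0],[-0.05,0,0]], jaw=[1,1,1,1,1])

```text
t: 10.5
tool_pos: [0.4915, 0.0908, 0.2289]
eef_rot: [-0.013, 0.708, -0.707, 0.01]
ft_force: [7.7, -0.5, -4.2]
opening: 0.22
```

```bash
python3 - <<'E'
from h import *
plan([.517,.089,.2255],1)
E
```

```text
p [0.4915 0.0908 0.2289] rot err tool [-0.0318  0.0037  0.0014] F [ 7.7 -0.5 -4.2] T [-0.04 -0.64 -0.13] t 10.5 op 0.22
[0.04, -0.51, 0.08] [-0.32, 0.04, 0.01]
```

Request:
servo_tool(xyz=[[0,0.08,0.015],[0,0.08,0.015],[0,0.07,0.015],[0,0.07,0.015],[0,0.07,0.015]], dr=[[-0.05,0,0],[-0.05,0,0],[-0.05,0,0],[-0.05,0,0],[-0.05,0,0]], jaw=[1,1,1,1,1])

```text
t: 11.0
tool_pos: [0.4847, 0.0915, 0.2289]
eef_rot: [0.014, -0.707, 0.707, -0.009]
ft_force: [8.9, -0.5, -5.0]
opening: 0.221
```

```bash
python3 - <<'E'
from h import *
look("10")
E
```

```text
p [0.4847 0.0915 0.2289] rot err tool [-0.0327  0.0065 -0.001 ] F [ 8.9 -0.5 -5. ] T [-0.14 -0.54 -0.26] t 11.0 op 0.221
[0.08, -1.35, -1.88] [-0.33, 0.07, -0.01]
top 0.72 tip max [0.7451 0.1258 0.2671]
  bar 0.08 94 [0.5998 0.0894 0.2537] [0.567 0.085 0.244] [0.633 0.094 0.263]
  bar 0.15 73 [0.6692 0.0884 0.253 ] [0.635 0.085 0.247] [0.704 0.092 0.263]
  bar 0.235 64 [0.7341 0.095  0.2528] [0.72  0.086 0.246] [0.747 0.126 0.271]
top head 44 [0.7313 0.1059 0.2719] [0.722  0.096  0.2629] [0.7408 0.1164 0.2798]
side 0.71 tip max [0.7451 0.129  0.2639]
  bar 0.08 94 [0.5961 0.0945 0.2543] [0.565 0.088 0.247] [0.634 0.098 0.258]
  bar 0.15 83 [0.6676 0.0941 0.2536] [0.635 0.088 0.248] [0.704 0.097 0.257]
  bar 0.235 95 [0.7324 0.1132 0.2533] [0.72  0.08  0.233] [0.753 0.13  0.272]
side head 48 [0.7307 0.1093 0.2714] [0.7209 0.0984 0.2624] [0.7427 0.1195 0.275 ]
```

View pics/side10.png

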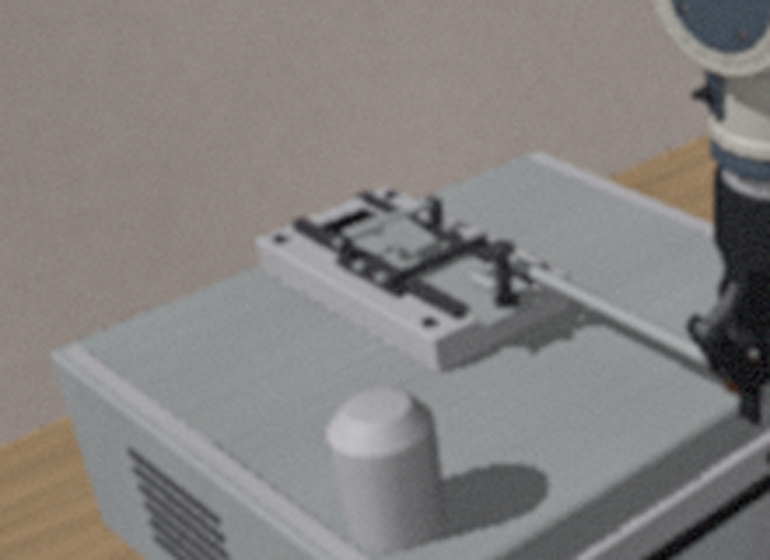

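Request:
servo_tool(xyz=[[0,0.07,0.015],[0,0.07,0.015],[0,0.07,0.015],[0,0.07,0.015],[0,0.07,0.015]], dr=[[-0.05,0.02,0],[-0.05,0.02,0],[-0.05,0,0],[-0.05,0,0],[-0.05,0,0]], jaw=[1,1,1,1,1])

```text
t: 11.7
tool_pos: [0.4791, 0.0922, 0.2289]
eef_rot: [0.014, -0.706, 0.708, -0.01]
ft_force: [8.9, -0.4, -4.2]
opening: 0.224
```

Request:
servo_tool(xyz=[[0,0.07,0.015],[0,0.07,0.015],[0,0.07,0.015]], dr=[[-0.05,0,0],[-0.05,0,0],[-0.05,0,0]], jaw=[1,1,1])

```text
t: 12.0
tool_pos: [0.4757, 0.0927, 0.2289]
eef_rot: [0.014, -0.705, 0.709, -0.009]
ft_force: [9.5, -1.0, -5.1]
opening: 0.225
```

```bash
python3 - <<'E'
from h import *
plan([.517,.089,.2255],1)
E
```

```text
p [0.4757 0.0927 0.2289] rot err tool [-0.0337  0.007  -0.0056] F [ 9.5 -1.  -5.1] T [-0.15 -0.56 -0.18] t 12.0 op 0.225
[0.07, -0.82, 0.1] [-0.34, 0.07, -0.06]
```

Request:
servo_tool(xyz=[[0.02,0.07,0.015],[0.02,0.07,0.015],[0.02,0.07,0.015],[0.01,0.07,0.015],[0.01,0.07,0.015]], dr=[[-0.05,0.02,-0.02],[-0.05,0.02,-0.02],[-0.05,0.02,-0.01],[-0.05,0,-0.01],[-0.05,0,-0.01]], jaw=[1,1,1,1,1])

```text
t: 12.5
tool_pos: [0.4703, 0.09, 0.2289]
eef_rot: [-0.014, 0.708, -0.706, 0.011]
ft_force: [9.1, 1.7, -5.4]
opening: 0.221
```

Request:
servo_tool(xyz=[[0.01,0.07,0.015],[0.01,0.07,0.015],[0.01,0.07,0.015],[0.01,0.07,0.015],[0.01,0.07,0.015]], dr=[[-0.05,0,-0.01],[-0.05,0,-0.01],[-0.05,0,-0.01],[-0.05,0,-0.01],[-0.05,0,-0.01]], jaw=[1,1,1,1,1])

```text
t: 13.0
tool_pos: [0.4649, 0.0888, 0.2288]
eef_rot: [-0.015, 0.709, -0.705, 0.01]
ft_force: [9.5, -0.1, -5.1]
opening: 0.223
```

```bash
python3 - <<'E'
from h import *
look("11")
E
```

```text
p [0.4649 0.0888 0.2288] rot err tool [-0.0361  0.0076  0.0066] F [ 9.5 -0.1 -5.1] T [ 0.04 -0.45 -0.03] t 13.0 op 0.223
[0.03, -1.75, -1.86] [-0.36, 0.08, 0.07]
top 0.69 tip max [0.7258 0.1257 0.2621]
  bar 0.08 73 [0.5799 0.0878 0.254 ] [0.545 0.085 0.246] [0.613 0.091 0.262]
  bar 0.15 73 [0.6492 0.0884 0.2531] [0.615 0.085 0.247] [0.685 0.092 0.262]
  bar 0.235 65 [0.7155 0.0972 0.2522] [0.7   0.084 0.232] [0.727 0.126 0.269]
top head 45 [0.7112 0.1056 0.2722] [0.7019 0.0957 0.266 ] [0.7213 0.1154 0.2795]
side 0.81 tip max [0.7247 0.1295 0.2575]
  bar 0.08 95 [0.5777 0.093  0.2541] [0.546 0.086 0.248] [0.615 0.096 0.258]
  bar 0.15 83 [0.6491 0.0933 0.254 ] [0.615 0.086 0.248] [0.684 0.096 0.257]
  bar 0.235 82 [0.7128 0.1132 0.2535] [0.7   0.088 0.238] [0.726 0.13  0.258]
side head 49 [0.7113 0.1097 0.2711] [0.7022 0.0994 0.262 ] [0.7222 0.1208 0.2754]
```

View pics/side11.png

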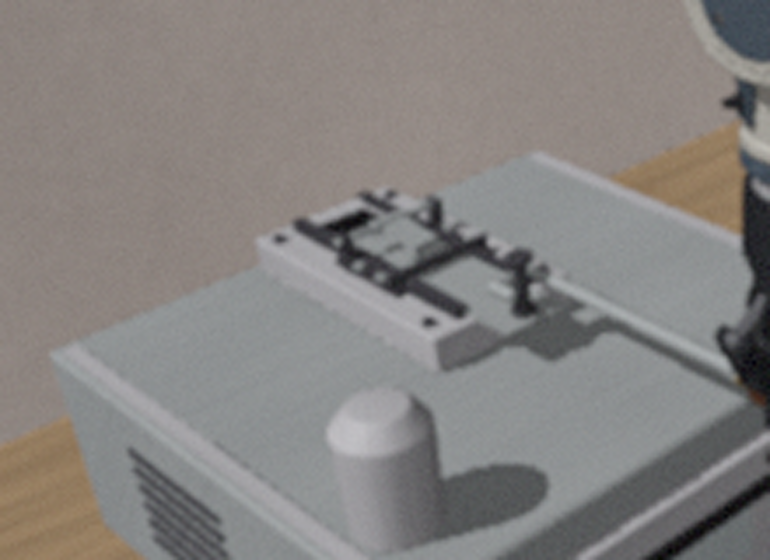

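View pics/top11.png

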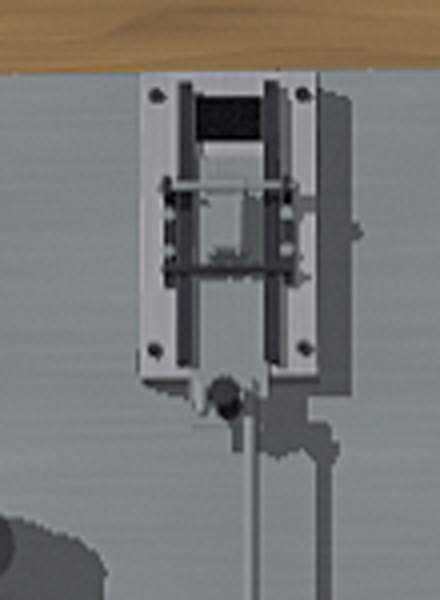

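Request:
servo_tool(xyz=[[0,0.07,0.015],[0,0.07,0.015],[0,0.07,0.015],[0,0.07,0.015],[0,0.07,0.015]], dr=[[-0.06,0.02,0.01],[-0.06,0.02,0.01],[-0.06,0.02,0],[-0.06,0,0],[-0.05,0,0]], jaw=[1,1,1,1,1])

```text
t: 13.7
tool_pos: [0.4603, 0.0901, 0.2291]
eef_rot: [-0.014, 0.708, -0.706, 0.011]
ft_force: [9.9, -0.1, -5.4]
opening: 0.221
```

Request:
servo_tool(xyz=[[0,0.07,0.015],[0,0.07,0.015],[0,0.07,0.015]], dr=[[-0.05,0,0],[-0.05,0,0],[-0.05,0,0]], jaw=[1,1,1])

```text
t: 14.0
tool_pos: [0.458, 0.0907, 0.2294]
eef_rot: [-0.016, 0.708, -0.706, 0.011]
ft_force: [13.0, -0.4, -4.4]
opening: 0.222
```

```bash
python3 - <<'E'
from h import *
plan([.517,.089,.2255],1)
E
```

```text
p [0.458  0.0907 0.2294] rot err tool [-0.0373  0.0069  0.0017] F [13.  -0.4 -4.4] T [-0.09 -1.18 -0.33] t 14.0 op 0.222
[0.04, -1.18, 0.12] [-0.37, 0.07, 0.02]
```

Request:
servo_tool(xyz=[[0,0.07,0.01],[0,0.07,0.01]], dr=[[-0.05,0,0],[-0.05,0,0]], jaw=[1,1])

```text
t: 14.2
tool_pos: [0.458, 0.0914, 0.2307]
eef_rot: [-0.018, 0.707, -0.707, 0.012]
ft_force: [11.9, -0.2, -4.2]
opening: 0.223
```

```bash
python3 - <<'E'
from h import *
look("12")
E
```

```text
p [0.458  0.0914 0.2307] rot err tool [-0.0427  0.0088  0.0008] F [11.9 -0.2 -4.2] T [-0.13 -1.13 -0.4 ] t 14.2 op 0.223
[0.07, -1.9, -1.81] [-0.43, 0.09, 0.01]
top 0.71 tip max [0.7191 0.0942 0.262 ]
  bar 0.08 99 [0.5724 0.0883 0.255 ] [0.538 0.085 0.247] [0.606 0.094 0.264]
  bar 0.15 71 [0.6437 0.0883 0.2543] [0.609 0.085 0.245] [0.677 0.092 0.262]
  bar 0.235 34 [0.7078 0.0889 0.2532] [0.693 0.086 0.248] [0.72  0.095 0.26 ]
top head 49 [0.7045 0.1055 0.2718] [0.694  0.0957 0.2648] [0.7151 0.1159 0.2777]
side 0.59 tip max [0.7174 0.1296 0.2589]
  bar 0.08 97 [0.57   0.0937 0.255 ] [0.538 0.088 0.249] [0.607 0.097 0.259]
  bar 0.15 84 [0.642  0.0937 0.2541] [0.609 0.086 0.246] [0.678 0.097 0.258]
  bar 0.235 79 [0.7068 0.1156 0.2536] [0.694 0.088 0.245] [0.722 0.131 0.262]
side head 48 [0.7044 0.1096 0.2713] [0.6952 0.0974 0.2621] [0.7153 0.1185 0.2755]
```

View pics/side12.png

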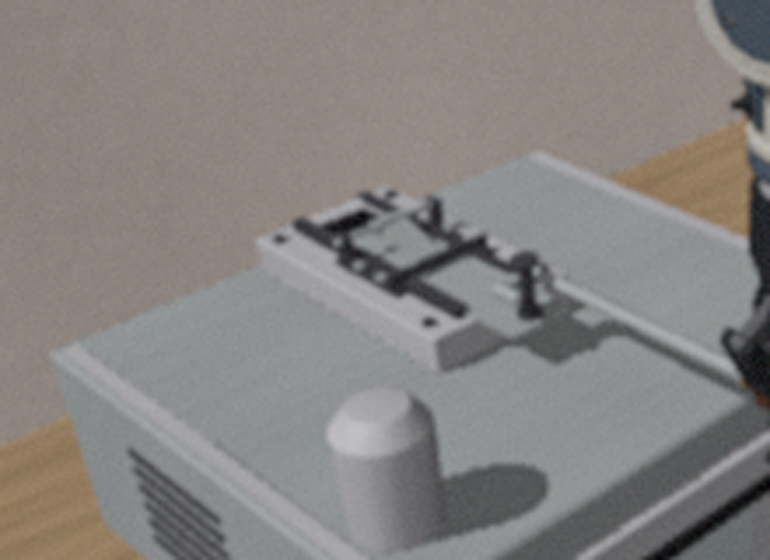

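View pics/top12.png

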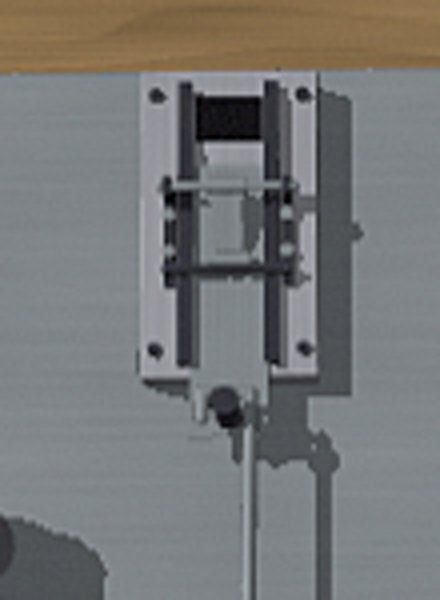

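```bash
cat >> h.py <<'E'
def catch():
    for n in ["top","side"]:
        c=optics.read_camera(n); X=cloud(c); d=c["depth"]>0
        for x in np.arange(.80,.90,.01):
            q=X[d&(abs(X[...,1]-.106)<.012)&(X[...,0]>=x)&(X[...,0]<x+.01)&(X[...,2]<.3)]
            print(n,round(x,2),len(q),np.round(np.median(q[:,2]),4),np.round(np.percentile(q[:,2],90),4))
E
python3 - <<'E'
from h import *
import pickle
for n in ["top","side"]:
    c,D=pickle.load(open(n+"0.pkl","rb")); X=cloud(c); d=c["depth"]>0
    for x in np.arange(.80,.90,.01):
        q=X[d&(abs(X[...,1]-.106)<.012)&(X[...,0]>=x)&(X[...,0]<x+.01)&(X[...,2]<.3)]
        print(n,round(x,2),len(q),np.round(np.median(q[:,2]),4),np.round(np.percentile(q[:,2],90),4))
print("now");catch()
E
```

```text
top 0.8 32 0.2236 0.2353
top 0.81 27 0.2332 0.2384
top 0.82 31 0.2275 0.2368
top 0.83 32 0.2319 0.2399
top 0.84 36 0.2377 0.2429
top 0.85 28 0.2413 0.2459
top 0.86 36 0.2462 0.2514
top 0.87 9 0.2498 0.2504
top 0.88 20 0.232 0.2347
top 0.89 26 0.2239 0.2283
side 0.8 20 0.2257 0.2282
side 0.81 34 0.2336 0.2371
side 0.82 5 0.2334 0.2336
side 0.83 30 0.2348 0.2375
side 0.84 16 0.2389 0.2412
side 0.85 24 0.2413 0.2444
side 0.86 32 0.2461 0.251
side 0.87 23 0.2474 0.2517
  return _methods._mean(a, axis=axis, dtype=dtype,
  ret = ret.dtype.type(ret / rcount)
Traceback (most recent call last):
IndexError: index -1 is out of bounds for axis 0 with size 0
```

```bash
sed -i 's/            print(n,round(x,2),len(q),np.round(np.median(q\[:,2\]),4)/            if len(q)>2: print(n,round(x,2),len(q),np.round(np.median(q[:,2]),4)/' h.py; python3 - <<'E'
from h import *
catch()
E
```

```text
top 0.8 33 0.2229 0.2302
top 0.81 34 0.2344 0.2414
top 0.82 23 0.234 0.2371
top 0.83 31 0.2369 0.241
top 0.84 32 0.2362 0.2428
top 0.85 33 0.2417 0.248
top 0.86 35 0.2453 0.2508
top 0.87 9 0.2481 0.2506
top 0.88 17 0.2251 0.2286
top 0.89 24 0.2202 0.2241
side 0.8 18 0.2265 0.2358
side 0.81 43 0.2334 0.2381
side 0.82 8 0.237 0.2383
side 0.83 21 0.2362 0.2381
side 0.84 20 0.2388 0.2412
side 0.85 22 0.2418 0.2445
side 0.86 26 0.246 0.2502
side 0.87 21 0.248 0.2511
side 0.88 6 0.226 0.2265
side 0.89 6 0.2248 0.2265
```

Request:
servo_tool(xyz=[[0.02,0.08,0.02],[0.01,0.09,0.02],[0.01,0.09,0.02]], dr=[[-0.1,0.02,0],[-0.1,0.02,0],[-0.1,0,0]], jaw=[1,1,1])

```text
t: 14.8
tool_pos: [0.4579, 0.0907, 0.2322]
eef_rot: [-0.017, 0.707, -0.707, 0.011]
ft_force: [13.8, 0.9, -4.8]
opening: 0.222
```

```bash
python3 - <<'E'
from h import *
look("13",False); catch()
E
```

```text
p [0.4579 0.0907 0.2322] rot err tool [-0.0408  0.0083  0.0003] F [13.8  0.9 -4.8] T [ 0.18 -1.53  0.07] t 14.8 op 0.222
[0.06, -1.9, -1.78] [-0.41, 0.08, 0.0]
top 0.8 29 0.2244 0.2279
top 0.81 37 0.2345 0.2399
top 0.82 22 0.232 0.2375
top 0.83 34 0.237 0.2409
top 0.84 31 0.2378 0.2434
top 0.85 34 0.2422 0.2466
top 0.86 35 0.2455 0.2519
top 0.87 8 0.2488 0.2523
top 0.88 19 0.225 0.2269
top 0.89 24 0.2206 0.2238
side 0.8 19 0.2257 0.2275
side 0.81 42 0.232 0.2371
side 0.82 12 0.2375 0.2383
side 0.83 17 0.2351 0.2375
side 0.84 22 0.2386 0.2413
side 0.85 19 0.2419 0.2439
side 0.86 33 0.2463 0.2495
side 0.87 19 0.2502 0.2519
side 0.88 7 0.2261 0.2282
side 0.89 5 0.2254 0.226
```

View pics/side13.png

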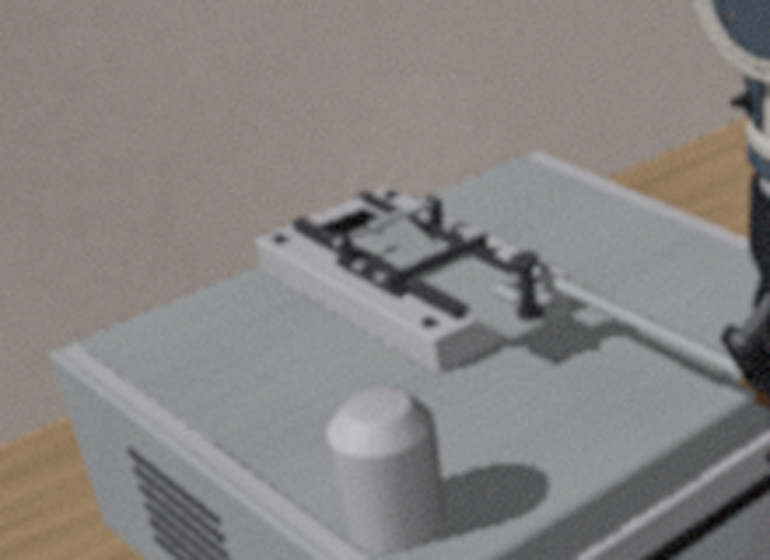

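```bash
python3 - <<'E'
import cv2,numpy as np
def crop(n,t,r): 
    i=cv2.imread(f"pics/{n}{t}.png"); a=i[r[0]:r[1],r[2]:r[3]]; return cv2.resize(a,(380,290),interpolation=cv2.INTER_CUBIC)
S=(180,330,290,490); T=(160,300,140,320)
g=np.vstack([np.hstack([crop("side","9",S),crop("side","11",S)]),np.hstack([crop("side","13",S),crop("top","13",T)])])
cv2.imwrite("pics/cmp.png",g)
g=np.vstack([np.hstack([crop("top","9",T),crop("top","10",T)]),np.hstack([crop("top","11",T),crop("top","12",T)])])
cv2.imwrite("pics/cmp2.png",g)
E
```

```text
(no output)
```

View pics/cmp.png

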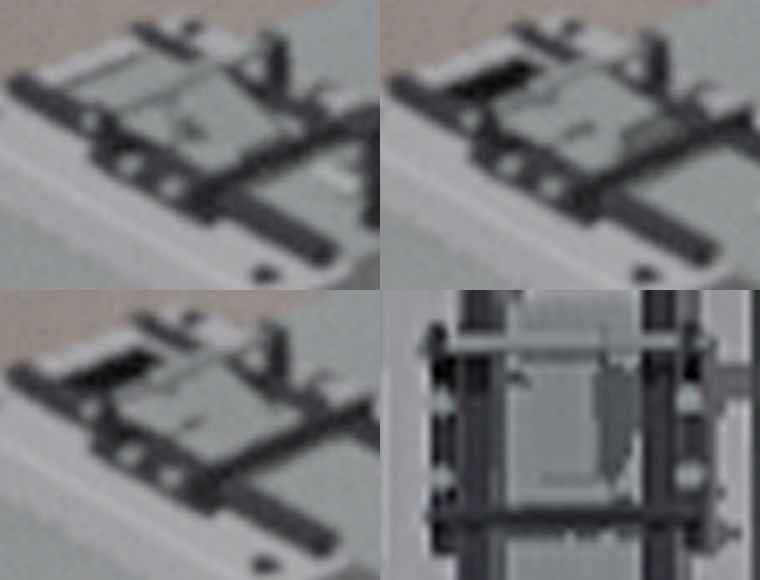

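View pics/cmp2.png

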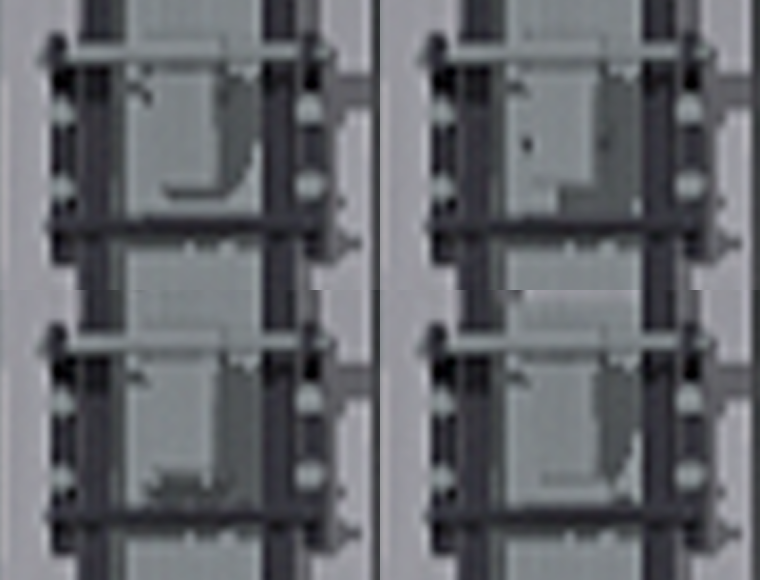

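Request:
servo_tool(xyz=[[0,0.02,0],[0,0,0],[0,-0.03,0],[0,-0.06,0],[0,-0.08,0]], dr=[[0,0,0],[0,0,0],[0,0,0],[0,0,0],[0,0,0]], jaw=[1,1,1,1,1])

```text
t: 15.5
tool_pos: [0.4698, 0.0912, 0.2347]
eef_rot: [0.021, -0.707, 0.707, -0.014]
ft_force: [0.5, -0.1, -2.8]
opening: 0.224
```

```bash
python3 - <<'E'
from h import *
look("14")
E
```

```text
p [0.4698 0.0912 0.2347] rot err tool [-0.0501  0.0096 -0.0001] F [ 0.5 -0.1 -2.8] T [-0.02  0.13  0.03] t 15.5 op 0.224
[0.07, -1.67, -1.72] [-0.5, 0.1, -0.0]
top 0.6 tip max [0.731  0.1254 0.273 ]
  bar 0.08 98 [0.5861 0.088  0.2582] [0.552 0.085 0.249] [0.62  0.094 0.269]
  bar 0.15 77 [0.6542 0.0882 0.2572] [0.621 0.085 0.249] [0.689 0.094 0.266]
  bar 0.235 100 [0.7219 0.1063 0.2564] [0.705 0.086 0.246] [0.732 0.126 0.276]
top head 46 [0.7077 0.1053 0.2729] [0.6987 0.0959 0.2638] [0.7171 0.1159 0.2797]
side 0.82 tip max [0.7307 0.1297 0.2713]
  bar 0.08 96 [0.5856 0.094  0.259 ] [0.551 0.085 0.251] [0.619 0.098 0.262]
  bar 0.15 85 [0.6534 0.0937 0.2576] [0.62  0.087 0.252] [0.688 0.096 0.261]
  bar 0.235 73 [0.718  0.1184 0.2568] [0.706 0.09  0.249] [0.732 0.131 0.274]
side head 48 [0.7072 0.1095 0.2716] [0.6987 0.099  0.2621] [0.7191 0.1184 0.2751]
```

View pics/top14.png

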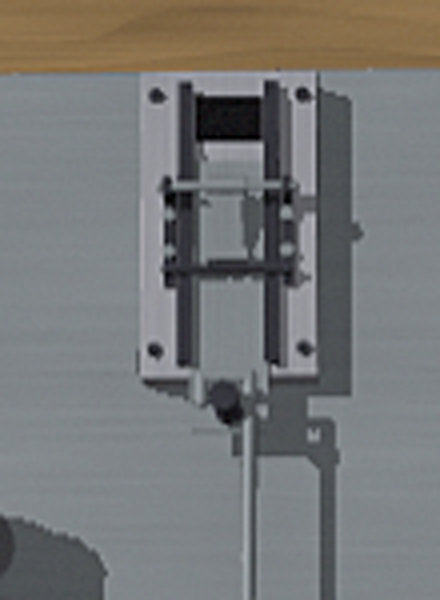

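Request:
servo_tool(xyz=[[0,-0.1,0],[0,-0.15,0],[0,-0.15,0],[0,-0.06,0],[0,0,0]], dr=[[0.05,0,0],[0.05,0,0],[0.03,0,0],[0,0,0],[0,0,0]], jaw=[1,1,1,1,1])

```text
t: 16.2
tool_pos: [0.4947, 0.0911, 0.2358]
eef_rot: [0.026, -0.707, 0.707, -0.019]
ft_force: [-0.1, -0.1, -2.5]
opening: 0.224
```

```bash
python3 - <<'E'
from h import *
look("15")
E
```

```text
p [0.4947 0.0911 0.2358] rot err tool [-0.064   0.0095 -0.0002] F [-0.1 -0.1 -2.5] T [-0.01  0.22 -0.02] t 16.2 op 0.224
[0.07, -1.2, -1.71] [-0.64, 0.09, -0.0]
top 0.97 tip max [0.7558 0.1252 0.2672]
  bar 0.08 98 [0.6089 0.0891 0.2603] [0.575 0.085 0.253] [0.644 0.094 0.266]
  bar 0.15 77 [0.677  0.0881 0.2611] [0.645 0.085 0.25 ] [0.714 0.094 0.271]
  bar 0.235 91 [0.7482 0.1055 0.2596] [0.729 0.086 0.253] [0.757 0.126 0.267]
top head 61 [0.7172 0.1062 0.27  ] [0.6991 0.091  0.262 ] [0.7542 0.122  0.2797]
side 0.85 tip max [0.7535 0.13   0.2733]
  bar 0.08 95 [0.6063 0.0937 0.2611] [0.574 0.088 0.254] [0.643 0.098 0.265]
  bar 0.15 85 [0.6787 0.0942 0.2612] [0.645 0.088 0.254] [0.711 0.105 0.271]
  bar 0.235 75 [0.7482 0.1133 0.2612] [0.73  0.089 0.253] [0.755 0.131 0.265]
side head 69 [0.7093 0.1064 0.2689] [0.6613 0.0914 0.262 ] [0.7539 0.1216 0.2754]
```

View pics/top15.png

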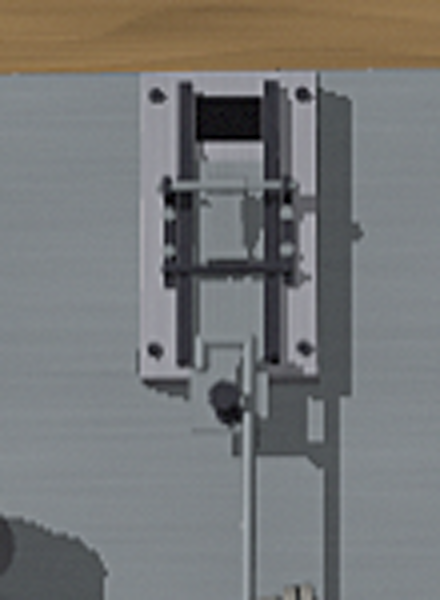

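Request:
servo_tool(xyz=[[0.06,0,-0.04],[0,-0.01,-0.15],[0,-0.02,-0.3],[0,-0.04,-0.5],[0,-0.04,-0.5]], dr=[[0,0,0],[0,0,0],[0,0,0],[0,0,0],[0,0,0]], jaw=[1,1,1,1,1])

```text
t: 16.9
tool_pos: [0.4915, 0.0865, 0.3106]
eef_rot: [0.022, -0.707, 0.707, -0.017]
ft_force: [-0.3, 1.0, -3.8]
opening: 0.223
```

Request:
servo_tool(xyz=[[0,-0.03,-0.4],[0,0,-0.2],[0,0,0]], dr=[[0,0,0],[0,0,0],[0,0,0]], jaw=[1,1,1])

```text
t: 17.2
tool_pos: [0.4926, 0.0863, 0.3468]
eef_rot: [0.025, -0.707, 0.707, -0.019]
ft_force: [-0.5, -0.5, -3.6]
opening: 0.218
```

```bash
python3 - <<'E'
from h import *
look("16")
th=.064
plan([.418,-.315,.325],1,tz=(np.sin(th),0,-np.cos(th)))
E
```

```text
p [0.4926 0.0863 0.3468] rot err tool [-0.0627  0.0093 -0.0004] F [-0.5 -0.5 -3.6] T [-0.03  0.24  0.07] t 17.2 op 0.218
[-0.01, -1.1, 0.51] [-0.63, 0.09, -0.0]
top 0.89 tip max [0.7534 0.1211 0.378 ]
  bar 0.08 101 [0.6054 0.0838 0.3717] [0.573 0.081 0.363] [0.642 0.089 0.379]
  bar 0.15 92 [0.6804 0.0837 0.3721] [0.642 0.079 0.362] [0.711 0.087 0.378]
  bar 0.235 113 [0.7452 0.1003 0.3703] [0.728 0.079 0.362] [0.754 0.122 0.378]
top head 46 [0.7076 0.1053 0.2732] [0.6979 0.0955 0.2643] [0.7165 0.1159 0.2814]
side 0.76 tip max [0.7512 0.1249 0.3731]
  bar 0.08 101 [0.6063 0.0896 0.3696] [0.572 0.083 0.364] [0.641 0.093 0.373]
  bar 0.15 85 [0.6746 0.0891 0.3692] [0.643 0.084 0.363] [0.711 0.092 0.372]
  bar 0.235 90 [0.7445 0.103  0.3689] [0.727 0.084 0.363] [0.752 0.126 0.372]
side head 47 [0.7076 0.109  0.2715] [0.6992 0.0972 0.2622] [0.7206 0.119  0.2747]
p [0.4914 0.0861 0.3439] rot err tool [ 0.0064  0.0085 -0.0006] F [-0.3  0.1 -2.5] T [-0.05  0.16 -0.03] t 17.4 op 0.219
[8.03, 1.48, 0.23] [0.06, 0.09, -0.01]
```

View pics/side16.png

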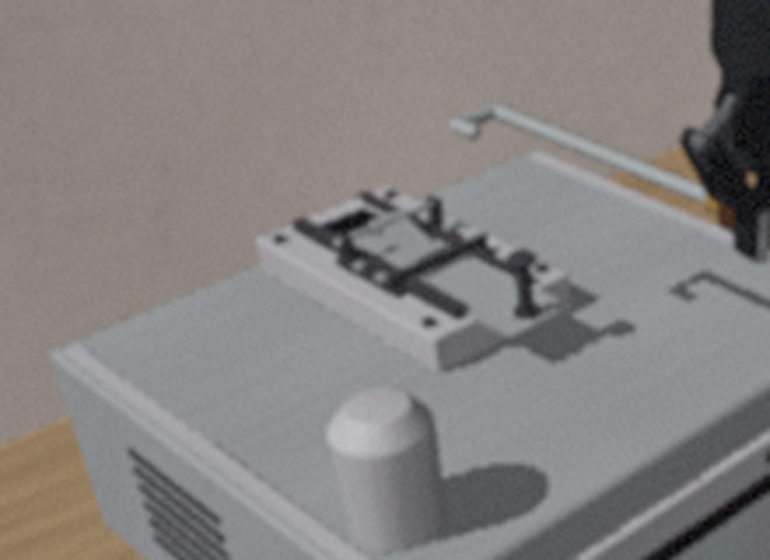

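Request:
servo_tool(xyz=[[0.2,0.04,0],[0.41,0.07,0],[0.62,0.11,0],[0.69,0.13,0],[0.69,0.13,0]], dr=[[0.03,0.04,0],[0.03,0.04,0],[0,0,0],[0,0,0],[0,0,0]], jaw=[1,1,1,1,1])

```text
t: 17.9
tool_pos: [0.4645, -0.0471, 0.3373]
eef_rot: [-0.019, 0.709, -0.704, 0.02]
ft_force: [0.7, 0.1, -3.4]
opening: 0.22
```

Request:
servo_tool(xyz=[[0.69,0.13,0],[0.69,0.13,0],[0.69,0.13,0],[0.69,0.13,0],[0.6,0.12,0]], dr=[[0,0,0],[0,0,0],[0,0,0],[0,0,0],[0,0,0]], jaw=[1,1,1,1,1])

```text
t: 18.4
tool_pos: [0.4274, -0.224, 0.3314]
eef_rot: [-0.017, 0.709, -0.704, 0.017]
ft_force: [0.7, -0.1, -2.8]
opening: 0.224
```

```bash
python3 - <<'E'
from h import *
th=.064
plan([.419,-.315,.325],4,tz=(np.sin(th),0,-np.cos(th)))
E
```

```text
p [ 0.4274 -0.224   0.3314] rot err tool [ 0.016  -0.0006  0.0073] F [ 0.7 -0.1 -2.8] T [ 0.04  0.2  -0.05] t 18.4 op 0.224
[0.45, 0.05, 0.03] [0.04, -0.0, 0.02]
[0.45, 0.05, 0.03] [0.04, -0.0, 0.02]
[0.45, 0.05, 0.03] [0.04, -0.0, 0.02]
[0.45, 0.04, 0.03] [0.04, -0.0, 0.02]
```

Request:
servo_tool(xyz=[[0.5,0.05,0.05],[0.5,0.05,0.2],[0.4,0.05,0.3],[0.2,0.03,0.4],[0,0.03,0.4]], dr=[[0.06,0,0.04],[0.06,0,0.03],[0.04,0,0],[0,0,0],[0,0,0]], jaw=[1,1,1,1,1])

```text
t: 18.9
tool_pos: [0.4163, -0.3143, 0.2602]
eef_rot: [0.021, -0.705, 0.709, -0.024]
ft_force: [-0.5, 0.6, -3.2]
opening: 0.22
```

Request:
servo_tool(xyz=[[0,0.03,0.4],[0,0.03,0.3],[0,0.02,0.2],[0,0,0]], dr=[[0,0,0],[0,0,0],[0,0,0],[0,0,0]], jaw=[1,1,1,1])

```text
t: 19.3
tool_pos: [0.4097, -0.3145, 0.2074]
eef_rot: [0.019, -0.704, 0.71, -0.019]
ft_force: [0.7, 0.3, -2.4]
opening: 0.223
```

```bash
cat >> h.py <<'E'
def hk(tag,th=.064):
    plan([.419,-.3165,.06],1,tz=(np.sin(th),0,-np.cos(th)))
    for n in ["top","side"]:
        c=optics.read_camera(n);i=c["image"];X=cloud(c); d=c["depth"]>0
        a=i[150:330,320:440] if n=="top" else i[120:330,290:480]
        cv2.imwrite(f"pics/{n}{tag}.png",cv2.resize(a[...,::-1],None,fx=3.1 if n=="top" else 2.8,fy=3.1 if n=="top" else 2.8,interpolation=cv2.INTER_CUBIC))
        o=optics.trace(n,"hook")
        if not o: print(n,"none"); continue
        m=cv2.dilate(o[0]["pixels"].astype(np.uint8),np.ones((3,3)))>0
        z0=observe()["tool_pos"][2]+.023 if tag[0]!="r" else .06
        p=X[m&d&(abs(X[...,2]-z0)<.03)]
        print(n,round(o[0]["confidence"],2),"xmin/max",np.round(np.percentile(p[:,0],[.5,99.5]),4))
        for x in [.31,.34,.37,.47,.5,.53,.56,.59,.62,.655]:
            q=p[(p[:,0]>x)&(p[:,0]<=x+.03)]
            if x==.655: q=p[p[:,0]>.655]
            if len(q)>3: print("  ",x,len(q),np.round(np.median(q,0)[1:],4),np.round(q.max(0)[1:],3))
E
python3 - <<'E'
from h import *
hk("17")
E
```

```text
p [ 0.4097 -0.3145  0.2074] rot err tool [ 0.0105  0.0004 -0.0078] F [ 0.7  0.3 -2.4] T [0.04 0.15 0.01] t 19.3 op 0.223
[0.04, -0.03, 2.95] [0.11, 0.0, -0.08]
top 0.66 xmin/max [0.3613 0.6719]
   0.34 15 [-0.316   0.2421] [-0.31   0.249]
   0.47 36 [-0.3168  0.2323] [-0.313  0.241]
   0.5 36 [-0.3173  0.2314] [-0.312  0.24 ]
   0.53 40 [-0.3174  0.2323] [-0.313  0.239]
   0.56 39 [-0.3178  0.231 ] [-0.314  0.236]
   0.59 33 [-0.3183  0.2296] [-0.314  0.237]
   0.62 48 [-0.3175  0.2289] [-0.281  0.237]
   0.655 76 [-0.3021  0.2279] [-0.28   0.236]
side 0.7 xmin/max [0.3101 0.6712]
   0.31 120 [-0.305   0.2389] [-0.301  0.248]
   0.34 119 [-0.3062  0.2392] [-0.3    0.248]
   0.37 127 [-0.3059  0.2388] [-0.295  0.256]
   0.47 33 [-0.3125  0.2341] [-0.308  0.237]
   0.5 32 [-0.3131  0.2342] [-0.308  0.238]
   0.53 32 [-0.3136  0.2333] [-0.309  0.238]
   0.56 31 [-0.3135  0.2329] [-0.309  0.237]
   0.59 25 [-0.314   0.2327] [-0.31   0.236]
   0.62 30 [-0.3139  0.2327] [-0.28   0.236]
   0.655 46 [-0.2983  0.233 ] [-0.277  0.237]
```

View pics/side17.png

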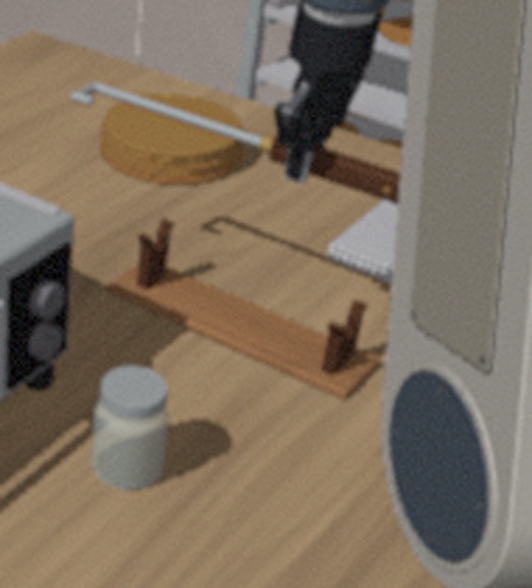

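View pics/top17.png

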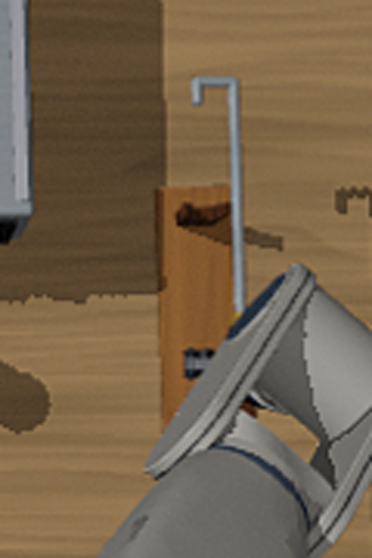

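Request:
servo_tool(xyz=[[0,-0.02,0.2],[0,-0.02,0.4],[0,0,0.5],[0,0,0.5],[0,0,0.4]], dr=[[0.06,0,-0.06],[0.05,0,-0.04],[0,0,0],[0,0,0],[0,0,0]], jaw=[1,1,1,1,1])

```text
t: 20.0
tool_pos: [0.4259, -0.3194, 0.1127]
eef_rot: [-0.024, 0.708, -0.705, 0.034]
ft_force: [-0.2, -0.1, -2.6]
opening: 0.22
```

Request:
servo_tool(xyz=[[0,0,0.2],[0,0,0.1],[0,0,0],[0,0,0]], dr=[[0,0,0],[0,0,0],[0,0,0],[0,0,0]], jaw=[1,1,1,1])

```text
t: 20.4
tool_pos: [0.4272, -0.3192, 0.0956]
eef_rot: [-0.025, 0.709, -0.704, 0.033]
ft_force: [-0.4, -0.4, -2.2]
opening: 0.223
```

```bash
python3 - <<'E'
from h import *
hk("18")
E
```

```text
p [ 0.4272 -0.3192  0.0956] rot err tool [-0.0178 -0.0122  0.007 ] F [-0.4 -0.4 -2.2] T [ 0.05  0.22 -0.02] t 20.4 op 0.223
[-0.06, 0.22, 0.7] [-0.18, -0.12, 0.07]
top 0.8 xmin/max [0.4778 0.6865]
   0.47 24 [-0.3209  0.1217] [-0.317  0.13 ]
   0.5 37 [-0.3202  0.123 ] [-0.315  0.128]
   0.53 18 [-0.3193  0.1224] [-0.316  0.132]
   0.56 13 [-0.3207  0.1243] [-0.316  0.13 ]
   0.59 41 [-0.3199  0.1235] [-0.315  0.135]
   0.62 28 [-0.3197  0.1238] [-0.316  0.132]
   0.655 90 [-0.3033  0.1235] [-0.281  0.133]
side none
```

View pics/side18.png

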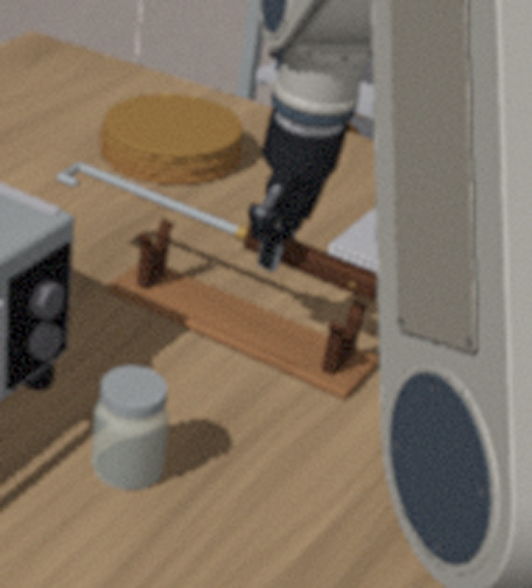

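View pics/top18.png

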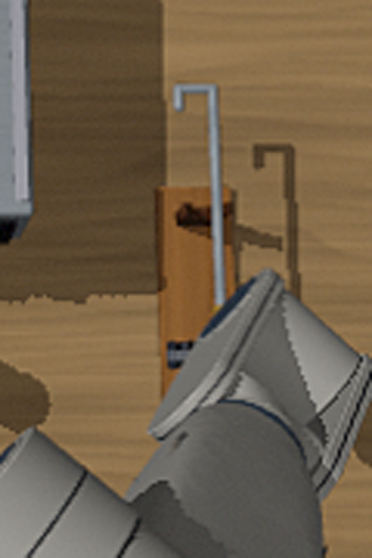

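Request:
servo_tool(xyz=[[-0.04,0.06,0.05],[-0.03,0.06,0.15],[0,0.06,0.15],[0,0,0.05],[0,0,0]], dr=[[-0.06,-0.08,0.02],[-0.02,-0.04,0.01],[0,0,0],[0,0,0],[0,0,0]], jaw=[1,1,1,1,1])

```text
t: 21.1
tool_pos: [0.4192, -0.3159, 0.0741]
eef_rot: [-0.026, 0.708, -0.705, 0.027]
ft_force: [0.9, 0.4, -2.4]
opening: 0.221
```

```bash
python3 - <<'E'
from h import *
hk("19")
E
```

```text
p [ 0.4192 -0.3159  0.0741] rot err tool [-0.0105 -0.0004  0.0036] F [ 0.9  0.4 -2.4] T [0.02 0.2  0.04] t 21.1 op 0.221
[0.01, 0.02, 0.28] [-0.1, -0.0, 0.04]
top 0.75 xmin/max [0.4567 0.6784]
   0.47 37 [-0.3171  0.1006] [-0.313  0.109]
   0.5 33 [-0.3167  0.099 ] [-0.313  0.107]
   0.53 29 [-0.3176  0.1019] [-0.313  0.108]
   0.56 46 [-0.3187  0.0987] [-0.312  0.107]
   0.59 29 [-0.3166  0.1001] [-0.313  0.109]
   0.62 30 [-0.3176  0.1014] [-0.314  0.112]
   0.655 82 [-0.3002  0.102 ] [-0.278  0.112]
side 0.6 xmin/max [0.3062 0.6796]
   0.31 111 [-0.308   0.1049] [-0.302  0.113]
   0.34 109 [-0.3081  0.1051] [-0.302  0.113]
   0.37 105 [-0.308   0.1051] [-0.303  0.114]
   0.47 29 [-0.3127  0.1021] [-0.309  0.106]
   0.5 32 [-0.3131  0.1016] [-0.309  0.105]
   0.53 27 [-0.3127  0.1027] [-0.31   0.106]
   0.56 35 [-0.3134  0.1015] [-0.309  0.106]
   0.59 24 [-0.3125  0.1031] [-0.309  0.106]
   0.62 25 [-0.3135  0.1026] [-0.309  0.105]
   0.655 53 [-0.2982  0.1032] [-0.276  0.106]
```

View pics/side19.png

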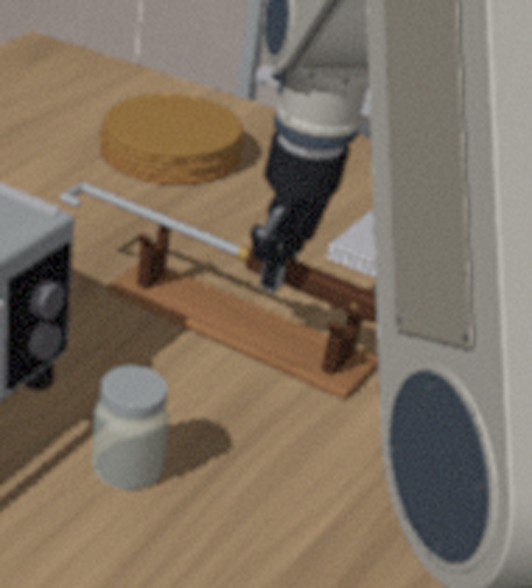

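View pics/top19.png

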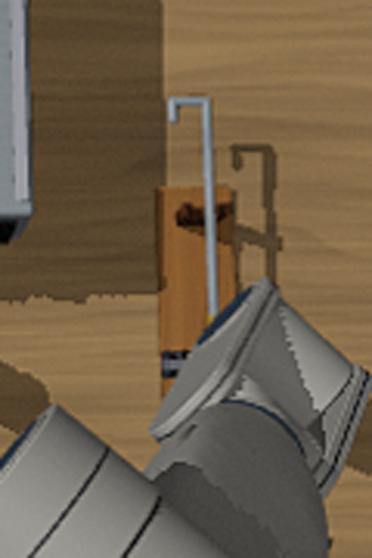

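Request:
servo_tool(xyz=[[0,0,0.15],[0,0,0.18],[0,0,0.18],[0,0,0.1],[0,0,0.02]], dr=[[0,0,0],[0,0,0],[0,0,0],[0,0,0],[0,0,0]], jaw=[1,1,1,1,1])

```text
t: 21.8
tool_pos: [0.4228, -0.3164, 0.041]
eef_rot: [-0.026, 0.708, -0.705, 0.028]
ft_force: [0.0, -0.2, -2.7]
opening: 0.218
```

```bash
python3 - <<'E'
from h import *
hk("20")
E
```

```text
p [ 0.4228 -0.3164  0.041 ] rot err tool [-0.0123 -0.0019  0.004 ] F [ 0.  -0.2 -2.7] T [0.01 0.24 0.01] t 21.8 op 0.218
[0.0, 0.05, -0.38] [-0.12, -0.02, 0.04]
top 0.8 xmin/max [0.4626 0.6829]
   0.47 29 [-0.3185  0.0668] [-0.314  0.075]
   0.5 38 [-0.3173  0.0669] [-0.313  0.074]
   0.53 27 [-0.3174  0.069 ] [-0.314  0.078]
   0.56 41 [-0.3186  0.0666] [-0.313  0.079]
   0.59 35 [-0.3187  0.0686] [-0.313  0.079]
   0.62 29 [-0.3173  0.0689] [-0.313  0.076]
   0.655 75 [-0.3025  0.0691] [-0.28  0.08]
side 0.62 xmin/max [0.3076 0.6804]
   0.31 114 [-0.3094  0.0719] [-0.289  0.08 ]
   0.34 92 [-0.309   0.0741] [-0.289  0.081]
   0.37 101 [-0.3086  0.0732] [-0.304  0.081]
   0.47 29 [-0.3138  0.0691] [-0.31   0.073]
   0.5 28 [-0.3146  0.0687] [-0.309  0.072]
   0.53 29 [-0.3136  0.0692] [-0.309  0.073]
   0.56 13 [-0.3143  0.0693] [-0.308  0.074]
   0.59 23 [-0.3132  0.0695] [-0.309  0.074]
   0.62 24 [-0.3137  0.0694] [-0.309  0.073]
   0.655 29 [-0.3117  0.0711] [-0.294  0.076]
```

View pics/side20.png

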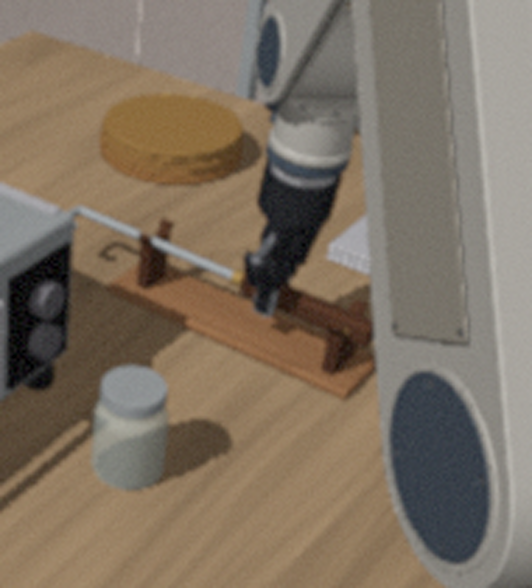

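Request:
servo_tool(xyz=[[-0.03,0.03,0.03],[0,0.01,0.04],[0,0,0.03],[0,0,0]], dr=[[-0.08,0,0.02],[0,0,0],[0,0,0],[0,0,0]], jaw=[1,1,1,1])

```text
t: 22.4
tool_pos: [0.4219, -0.3158, 0.039]
eef_rot: [-0.023, 0.707, -0.706, 0.026]
ft_force: [-1.1, -0.0, -3.1]
opening: 0.223
```

```bash
python3 - <<'E'
from h import *
hk("21")
E
```

```text
p [ 0.4219 -0.3158  0.039 ] rot err tool [-0.0064 -0.0043  0.002 ] F [-1.1 -0.  -3.1] T [0.01 0.21 0.  ] t 22.4 op 0.223
[0.01, 0.03, -0.42] [-0.06, -0.04, 0.02]
top 0.79 xmin/max [0.4692 0.6843]
   0.47 38 [-0.3181  0.0638] [-0.312  0.071]
   0.5 29 [-0.3171  0.066 ] [-0.312  0.073]
   0.53 28 [-0.3173  0.0645] [-0.314  0.076]
   0.56 52 [-0.3182  0.0617] [-0.31   0.073]
   0.59 29 [-0.3165  0.0655] [-0.313  0.073]
   0.62 29 [-0.3177  0.0664] [-0.313  0.074]
   0.655 85 [-0.3038  0.0651] [-0.281  0.077]
side 0.7 xmin/max [0.3066 0.6792]
   0.31 118 [-0.3081  0.0705] [-0.288  0.08 ]
   0.34 100 [-0.3078  0.0722] [-0.283  0.078]
   0.37 100 [-0.3081  0.0702] [-0.301  0.078]
   0.47 30 [-0.3134  0.0654] [-0.307  0.071]
   0.5 30 [-0.3134  0.0653] [-0.308  0.068]
   0.53 27 [-0.3131  0.0661] [-0.307  0.07 ]
   0.56 36 [-0.314   0.0642] [-0.289  0.087]
   0.59 22 [-0.3128  0.0654] [-0.307  0.071]
   0.62 25 [-0.3123  0.0665] [-0.308  0.071]
   0.655 27 [-0.3108  0.0663] [-0.303  0.071]
```

Request:
servo_tool(xyz=[[0,0.01,0.04],[0,0,0.04],[0,0,0.02]], dr=[[-0.04,0,0],[0,0,0],[0,0,0]], jaw=[1,1,1])

```text
t: 22.9
tool_pos: [0.422, -0.3159, 0.0386]
eef_rot: [-0.022, 0.707, -0.706, 0.025]
ft_force: [-1.3, 1.2, 2.7]
opening: 0.223
```

```bash
python3 - <<'E'
from h import *
plan([.4219,-.3158,.05],1)
E
```

```text
p [ 0.422  -0.3159  0.0386] rot err tool [-0.0672 -0.0044  0.0019] F [-1.3  1.2  2.7] T [ 0.15  0.53 -0.02] t 22.9 op 0.223
[-0.0, -0.01, -0.23] [-0.67, -0.04, 0.02]
```

Request:
servo_tool(xyz=[[0,0,0],[0,0,0],[0,0,0],[0,0,0],[0,0,0]], dr=[[0,0,0],[0,0,0],[0,0,0],[0,0,0],[0,0,0]], jaw=[0.5,0.4,0.2,0,-0.2])

```text
t: 23.4
tool_pos: [0.4231, -0.3167, 0.0388]
eef_rot: [-0.022, 0.707, -0.706, 0.027]
ft_force: [0.0, -0.8, 0.4]
opening: 0.6
```

Request:
servo_tool(xyz=[[0,0,0],[0,0,0],[0,0,0]], dr=[[0,0,0],[0,0,0],[0,0,0]], jaw=[-0.4,-0.5,-0.5])

```text
t: 23.7
tool_pos: [0.423, -0.3166, 0.0384]
eef_rot: [-0.022, 0.707, -0.706, 0.026]
ft_force: [0.8, 0.6, 0.3]
opening: 0.751
```

```bash
python3 - <<'E'
from h import *
hk("22")
E
```

```text
p [ 0.423  -0.3166  0.0384] rot err tool [-0.0049 -0.0057  0.0019] F [0.8 0.6 0.3] T [-0.01  0.   -0.02] t 23.7 op 0.751
[-0.0, 0.05, -0.44] [-0.05, -0.06, 0.02]
top 0.66 xmin/max [0.4677 0.6842]
   0.47 37 [-0.3179  0.0655] [-0.313  0.077]
   0.5 27 [-0.3176  0.0655] [-0.313  0.07 ]
   0.53 29 [-0.3182  0.0645] [-0.314  0.071]
   0.56 43 [-0.3189  0.0626] [-0.312  0.07 ]
   0.59 17 [-0.3172  0.0647] [-0.314  0.07 ]
   0.62 28 [-0.318   0.0654] [-0.313  0.075]
   0.655 86 [-0.3039  0.0633] [-0.281  0.077]
side 0.71 xmin/max [0.3067 0.6798]
   0.31 124 [-0.3081  0.0707] [-0.285  0.081]
   0.34 96 [-0.3082  0.0728] [-0.288  0.08 ]
   0.37 101 [-0.3077  0.0698] [-0.302  0.078]
   0.47 28 [-0.3134  0.0663] [-0.309  0.07 ]
   0.5 29 [-0.3145  0.0648] [-0.31   0.069]
   0.53 27 [-0.3132  0.0652] [-0.309  0.069]
   0.56 18 [-0.3162  0.0615] [-0.309  0.068]
   0.59 18 [-0.3127  0.0658] [-0.31   0.069]
   0.62 24 [-0.3134  0.0654] [-0.31   0.071]
   0.655 27 [-0.3135  0.0652] [-0.302  0.07 ]
```

View pics/side22.png

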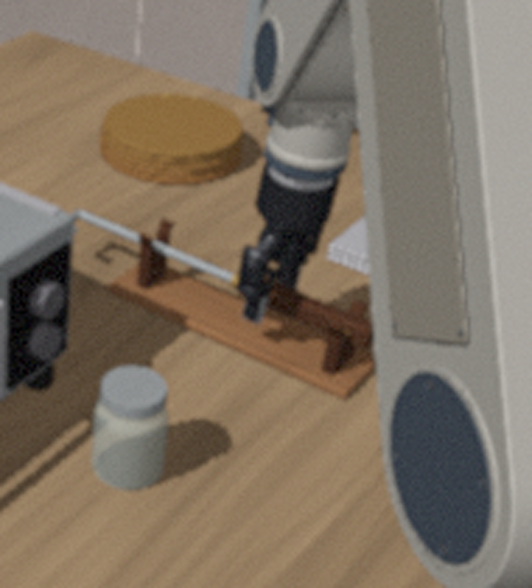

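Seated. Lift straight up and then away.

Request:
servo_tool(xyz=[[0,0,-0.15],[0,0,-0.3],[0,0,-0.5],[0,0,-0.7],[0,0,-0.8]], dr=[[0,0,0],[0,0,0],[0,0,0],[0,0,0],[0,0,0]], jaw=[-0.6,-0.6,-0.6,-0.6,-0.6])

```text
t: 24.4
tool_pos: [0.4115, -0.3136, 0.1609]
eef_rot: [-0.022, 0.707, -0.706, 0.021]
ft_force: [-0.3, -0.1, 0.2]
opening: 0.802
```

Request:
servo_tool(xyz=[[0.2,0.2,-0.6],[0.5,0.4,-0.3],[0.6,0.5,0],[0.6,0.5,0],[0.6,0.5,0]], dr=[[0,0,0],[0,0,0],[0,0,0],[0,0,0],[0,0,0]], jaw=[-0.6,-0.6,-0.6,-0.6,-0.6])

```text
t: 24.9
tool_pos: [0.3057, -0.4423, 0.2122]
eef_rot: [-0.021, 0.71, -0.703, 0.029]
ft_force: [0.7, 0.2, 0.5]
opening: 0.803
```

Request:
servo_tool(xyz=[[0.6,0.4,0],[0.5,0.3,0],[0.3,0.1,0],[0,0,0]], dr=[[0,0,0],[0,0,0],[0,0,0],[0,0,0]], jaw=[-0.6,-0.6,-0.6,-0.6])

```text
t: 25.3
tool_pos: [0.2614, -0.5183, 0.2127]
eef_rot: [-0.021, 0.708, -0.705, 0.031]
ft_force: [-0.3, -0.5, 0.5]
opening: 0.803
```

```bash
python3 - <<'E'
from h import *
hk("r23"); look("23",False)
import pickle
for n in ["top","side"]:
    c=optics.read_camera(n); save(c,n+"end.png"); X=cloud(c)
    c0,D=pickle.load(open(n+"0.pkl","rb")); X0=cloud(c0)
    for t in ["dredger","scraper","salt_jar","rest","hook"]:
        if t in D:
            o=optics.trace(n,t)
            if o: 
                a=D[t]&(c0["depth"]>0);b=o[0]["pixels"]&(c["depth"]>0)
                print(n,t,np.round(np.median(X0[a],0),3),np.round(np.median(X[b],0),3),"IoU",round((D[t]&o[0]["pixels"]).sum()/(D[t]|o[0]["pixels"]).sum(),2))
E
```

```text
p [ 0.2614 -0.5183  0.2127] rot err tool [-0.0083 -0.0139  0.0051] F [-0.3 -0.5  0.5] T [ 0.    0.01 -0.01] t 25.3 op 0.803
[-4.07, -2.95, 3.22] [-0.08, -0.14, 0.05]
top 0.73 xmin/max [0.3027 0.6841]
   0.31 86 [-0.3131  0.0723] [-0.302  0.083]
   0.34 59 [-0.3155  0.0729] [-0.307  0.082]
   0.37 72 [-0.3149  0.0732] [-0.307  0.082]
   0.47 37 [-0.3184  0.0639] [-0.313  0.074]
   0.5 29 [-0.3171  0.0662] [-0.313  0.073]
   0.53 28 [-0.3178  0.0646] [-0.314  0.071]
   0.56 50 [-0.3173  0.0635] [-0.311  0.075]
   0.59 28 [-0.3171  0.0642] [-0.313  0.071]
   0.62 27 [-0.3173  0.0662] [-0.315  0.077]
   0.655 86 [-0.303   0.0636] [-0.28   0.072]
side 0.75 xmin/max [0.3069 0.6776]
   0.31 130 [-0.308   0.0716] [-0.287  0.08 ]
   0.34 94 [-0.3081  0.072 ] [-0.286  0.082]
   0.37 97 [-0.3079  0.0697] [-0.303  0.077]
   0.47 31 [-0.3135  0.0656] [-0.31   0.069]
   0.5 27 [-0.3131  0.065 ] [-0.31   0.072]
   0.53 28 [-0.3132  0.0659] [-0.308  0.07 ]
   0.56 33 [-0.3151  0.063 ] [-0.296  0.079]
   0.59 23 [-0.3127  0.0651] [-0.308  0.069]
   0.62 23 [-0.3127  0.0659] [-0.308  0.07 ]
   0.655 26 [-0.3115  0.0664] [-0.299  0.07 ]
p [ 0.2625 -0.5154  0.2122] rot err tool [-0.0717 -0.012   0.0077] F [ 0.9 -0.4  0.4] T [0.02 0.02 0.03] t 25.5 op 0.801
[-11.98, -5.97, -1.98] [-0.72, -0.12, 0.08]
top dredger [0.611 0.287 0.274] [0.609 0.286 0.273] IoU 0.93
top salt_jar [ 0.409 -0.051  0.1  ] [ 0.409 -0.048  0.1  ] IoU 0.9
top rest [ 0.471 -0.307  0.013] [ 0.466 -0.305  0.013] IoU 0.82
top hook [ 0.449 -0.316  0.068] [ 0.409 -0.051  0.099] IoU 0.0
side dredger [0.597 0.306 0.251] [0.597 0.305 0.251] IoU 0.97
side scraper [0.435 0.292 0.011] [0.434 0.292 0.011] IoU 0.97
side salt_jar [ 0.402 -0.029  0.072] [ 0.402 -0.029  0.072] IoU 0.97
side rest [ 0.445 -0.303  0.015] [ 0.446 -0.303  0.015] IoU 0.93
side hook [ 0.413 -0.31   0.067] [ 0.408 -0.31   0.067] IoU 0.87
```

View pics/topend.png

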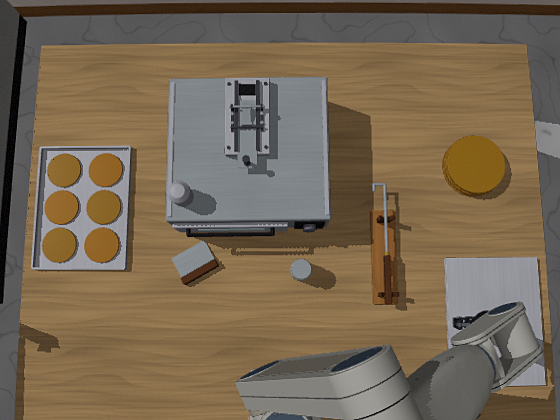

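View pics/sideend.png

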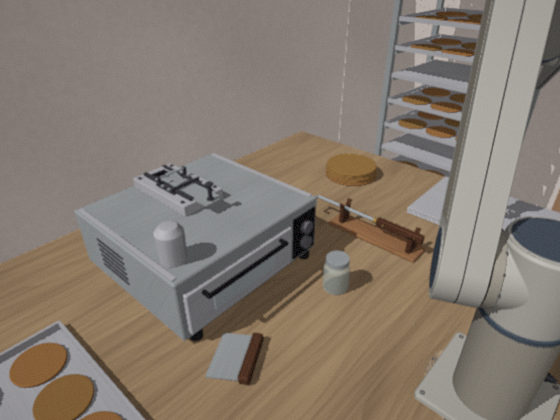

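View pics/topr23.png

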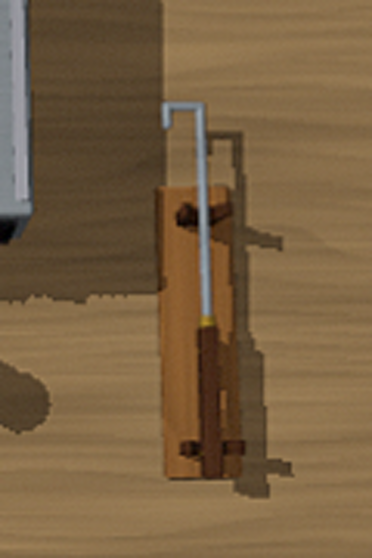

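```bash
python3 - <<'E'
from h import *
c=optics.read_camera("top");X=cloud(c)
s=X[(c["depth"]>0)&(abs(X[...,1]-.107)<.016)&(X[...,2]>.262)&(X[...,2]<.282)&(X[...,0]>.66)&(X[...,0]<.79)]
print(s.mean(0)); print(r.close_job())
E
```

```text
[0.7080431  0.10514793 0.2717731 ]
the job is handed in; nothing more can be done
None
```

The vent is open and held by its catch, the hook is back in its rest, and the job was handed in at about 26 s of the 72 s allowed.

- **Opening the vent:** I caught the stud with the hook and drew the slide about 61 mm, up to its stop. The highest pull I read was about 14 N, against the 25 N limit. Readings come only at the end of each call, so a short higher peak between them can't be ruled out.
- **Catch:** The catch's shadow showed it had dropped. When I eased off, the slide ran back about 3 mm and then stayed at 57 mm open with no load on the hook. The last picture before hand-in still had it there, with the stud at x = 0.708 m.
- **Hook:** It lies in both saddles, level, with its bend the right way. It is within about 2–3 mm of where it lay before, most of that along x.
- **Other things:** The shaker, scraper, jar and rest look unmoved, and the arm stands clear of everything.

**Checks that disagreed:**
- The depth readings on the catch did not clearly show it had fallen. I relied on the shadow and on the slide holding.
- In one last top picture the network reported the salt jar as the hook. The picture itself and the side camera show the hook in its rest.
- The hook tilted by about 0.06 rad in the grip while I was pulling. I corrected for this before laying it down.

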